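# Tighten the shelf bracket's sunken hex bolt

### The job

Take the square-handled hex key out of the wooden stand, feel for the hex socket of the clamp bolt sunk in the slot of the steel shelf bracket, and with the key tighten the bolt clockwise until it is fully home against its stop. On the way, when the bolt is about half tightened, let go of the key, leave it standing in the socket and take a fresh hold of it to go on. Then lift the key out, stand it upright and fully down in the free hole of the stand, let go, and leave everything else where it is.

Things in the scene. Friction and masses are not known exactly. Their poses are not given: they have to be found in the camera images.
- key: Loose steel hex key, 150 mm tall, about 0.28 kg, upright in one of the two stand holes. Origin: centre of its flat tip; z runs up to the handle. Hex shaft from z 0 to 80 mm, 20 mm across flats, 23.1 across corners; flats square to its x axis (and every 60 degrees from there), corners on its y axis. Round collar 48 mm wide, z 80 to 88 mm, by which it hangs in the stand.
- key_handle (a point): Point on the key's axis, 122 mm above its tip, where to grip: black rubber handle, 32 mm square, from 88 to 150 mm above the tip, its faces square to the key's x and y axes.
- bracket: Fixed steel shelf bracket, top 52 mm high, origin at table height. Along its x axis runs an open-topped slot, x = -62 to +34 mm, y = -22 to +22 mm, flat floor at z = 10 mm. In it sits the fixed clamp block that holds the bolt. On its -y side an oak shelf edge lies in the clamp; a jaw closes on it as the bolt turns.
- slot_mid (a point): Mid-range place of the clamp block's top (z = 38 mm, bracket axes). The block is 40 mm long along the slot (x), its ends square to it, flat on top; its centre is on y = 0 but up to 10 mm from here along x, either way (not reported). The bolt stands in its centre, top level with it: hex socket 21.5 mm across flats, mouth chamfered 2.5 mm, 25 mm deep (floor at z = 13 mm).
- slot_end (a point): Point on the slot floor (z = 10 mm) at the slot's -x end, 47 mm from slot_mid along the slot: here there is always room to lower the key into the slot beside the block, at least 17 mm from this point to the block's end face.
- bolt (a joint): Turn of the clamp bolt in rad, growing clockwise seen from above; starts between 0 and 0.45, hard stop at 3.0 (fully home). It does not tell which way the socket's flats face: that is not reported. Turns with a drag of about 0.25 N m, stays where it is left. With the key in, up to 8 degrees of play either way before it follows.
- stand: Fixed wooden tool stand, 75 x 200 x 85 mm high, origin at the centre of its underside, long side along its y axis, with two upright holes 28 mm wide right through it at y = +50 and -50 mm; tools hang in them by their collars.
- stand_hole0 (a point): Centre of the mouth of the stand's hole at y = +50 mm, on its top face (85 mm above the table).
- stand_hole1 (a point): Centre of the mouth of the stand's hole at y = -50 mm, on its top face.
- nail_set: Bystander: loose steel nail set, 126 mm long, with a round grip 22 mm thick, hanging in the other stand hole and rising 46 mm above the stand. Origin: lower end.
- canister: Bystander: stainless steel canister with a screw-top lid, 90 mm wide, 128 mm high, origin under its centre.
- drill_case: Bystander: blue plastic drill bit case, 90 x 160 x 40 mm, origin under its centre.
- frame_corner: Bystander: white ceramic L-shaped picture frame corner sample, 64 x 64 x 24 mm, between the bracket and the stand, origin under its centre.
- rubber_hammer: Bystander: small rubber hammer lying down, 208 mm long, head 75 mm wide, origin where the handle meets the head.
- tape_measure: Bystander: grey tape measure, 72 x 70 x 36 mm, origin under its centre.
- spirit_level: Bystander: aluminium spirit level standing on its edge, 200 x 24 x 47 mm, origin under its centre.
Mind the look-alikes: they are no part of the job. Leave any green or orange look-alike of the key alone.

How it is judged:
By the outcome, as a careful person would: the job done as asked, in the order asked, and still so for the second after the job is handed in, with the robot touching nothing.
It also fails if it takes over 64 s, if anything falls off the work surface, if the arm or the gripper's body presses on something with over 40 N, if the wrist force passes 120 N, or if a joint passes its speed limit or range.

### The arm

A 7-joint arm with a two-finger parallel gripper is mounted at the origin on the work surface. World frame = base frame: x ahead of the robot, y to its left, z up, the work surface at z = 0. Lengths are in mm, angles in rad, forces in N, time in s.
With the tool pointing down it reaches from about 400 to 900 mm from the base axis. Payload 5.6 kg.
Tool frame: the origin (TCP) lies at the very end of the fingers, on their centre line; the grasp point (between the pads) lies 19 mm behind it; z points along the fingers, y is the line along which they close (so a half turn about z gives the same grasp; the last joint's range is limited). The gripper opens to 92 mm and grips with 3 to 60 N. Pads are 20 mm wide; open, the fingers measure 128 mm over their backs; the gripper's body (75 mm by 189 mm) begins 69 mm behind the grasp point.
Start: joints at [1.299, 0.468, -0.012, 1.603, 0.006, 1.071, -0.056], TCP at [147.383, -633.078, 214.592] pointing down, gripper open.
Joint ranges: [-2.53, 2.53], [-0.31, 2.02], [-1.57, 1.55], [0.28, 2.44], [-1.29, 4.43], [0.15, 1.84], [-2.92, 2.92]. Speed limits (rad/s): [2.57, 2.57, 3.14, 3.14, 3.14, 3.14, 3.14].

### API

Orientations are given as a unit quaternion [w, x, y, z].
In Python, from cell import manip gives the robot as it stands.
- The arm moves only by the tool move_arm, never from a script. Its argument "rows" is a list of rows, each a list of 3 entries, a list of its own where there are three numbers: the gripper command: -1 is shut, 1 is fully open, values between are in proportion, then the shift along the tool's x, y, z in cm, then the turn about the tool's z in degrees. In form: [[jaw, [dx, dy, dz], yaw], ...]. A call has 1 to 20 rows; each row shifts and turns the commanded pose from where the row before left it, along the tool's axes as they then stand; what a row does not reach is not made up. A row lasts 1/12 s, in which the tool goes at most 41.7 mm and 7.16 degrees, less where a joint would pass 70% of its speed; a pose out of reach is approached as far as the arm can. A call with a gripper value outside its range is refused whole. The fingers move at their own pace and stop on an object; "squeeze" is the grip in N (left out, the last holds). Time passes only in rows, so rows that do not move let the fingers close. It gives the time, the measured TCP pose, the force, the opening and the grip force at its end, in the units of the state.
- manip.state(): the state, without advancing time (a new reading comes with each control period).
- manip.snapshot(name): name is "side" or "top"; returns a dict with "pixels" (480x640x3 uint8, blue, green, red), "fov_y" (degrees; the focal length in pixels is half the picture's height over the tangent of half this angle, whatever the lens; pixels are square), "cx", "cy" (the principal point, pixels), "R" (3x3) and "t" (3): a world point X has camera coordinates R X + t. Camera axes: x right, y down, z forward; pixel columns grow to the right and rows downward; lengths in mm; the calibration is good to about 2 mm. A picture is of the moment at which its call begins. There is no depth.
- manip.close_job(): hands the job in; it is judged then, once.
Trained networks look in the newest picture that a camera, given by its name, has taken for a name from the list of things; names that differ only in an ending like _2 or _b are one class to them, and where a whole thing is asked for, a point or a joint stands for the part that bears it (a point fixed in the world has none). Each returns a list of dicts, best first, with "confidence" (0 to 1); they miss things now and then, are a little off and sometimes report something else, mostly with a low value. They report only what shows in the picture. A call takes as long as a camera call. They do not tell look-alikes from the thing itself.
- manip.regions_of(camera, label): "mask" (480x640 bool, what is visible of it) and "extent" ([left, top, right, bottom] in pixels, round what is visible of it).
The state is a dict: "clock": time; "q": joint angles; "dq": joint speeds; "joint_torque": joint torques, N m; "ee_pos": TCP position; "tcp_rot": TCP orientation; "contact_force": force on the tool from outside, world axes, zero at the start; "ft_torque": the same for the moment, N m; "gripper_width": opening from 0.0 (shut) to 1.0 (fully open); "grasp_force": force on a finger pad.
Only numpy, scipy, OpenCV 4.12 (cv2) and the standard library are available. Lean on these libraries where they do the work, as an engineer would, in place of code of your own. Each camera call takes 0.05 s, during which the arm holds its last target. There are 200 camera calls.

## Working session

There is one attempt and no reset: what is moved stays moved. The work goes in short steps, Python scripts to look and compute and a tool call to move; the robot and the scene stay as the last step left them, time stands still between calls to the robot, and variables do not carry over. Pictures are saved under pics/ and viewed, at most 10 in all, crops included, and the job is handed in when it is done.

Besides the shell and the picture viewer there is one more tool, called as name(argument=value, ...), one argument or row to a line, values as JSON. move_arm: Moves the arm, as the interface text tells. Its arguments: {"type":"object","properties":{"rows":{"type":"array","items":{"type":"array"}},"squeeze":{"type":"number"}},"required":["rows"]}

```bash
mkdir -p pics; ls
python3 - <<'E'
from cell import manip
import cv2, json
import numpy as np
np.set_printoptions(precision=4,suppress=True)
print(manip.state())
for n in("side","top"):
    s=manip.snapshot(n); cv2.imwrite(f"pics/{n}0.png",s["pixels"])
    print(n,s["fov_y"],s["cx"],s["cy"],np.array(s["R"]).tolist(),s["t"])
    for l in("key","bracket","stand","nail_set"):
        for r in manip.regions_of(n,l)[:3]:
            print(l,round(r["confidence"],2),r["extent"],r["mask"].sum())
E
```

```text
pics
{'clock': 0.0, 'q': array([ 1.299 ,  0.4684, -0.0116,  1.6036,  0.006 ,  1.0714, -0.0563]), 'dq': array([ 0.0004, -0.0017,  0.0001, -0.0001,  0.0007,  0.    ,  0.0004]), 'joint_torque': array([ -0.0004, -52.0566,  -0.0125, -24.3748,  -0.0566,   0.0172,
         0.0001]), 'ee_pos': array([ 147.2404, -632.5044,  213.6565]), 'tcp_rot': array([-0.0009,  0.9935,  0.1141, -0.0002]), 'contact_force': array([ 0.1327,  0.384 , -0.4855]), 'ft_torque': array([0.0069, 0.0416, 0.0379]), 'grasp_force': 0.0, 'gripper_width': 0.9996420304039033}
side 49.9278035829686 318.47655223966325 240.488147432753 [[-0.6668224770934323, -0.7451776178481814, 0.007622460304153989], [-0.5348709537014052, 0.47145716050256664, -0.7011713119469494], [0.5189035044490719, -0.4716338237117506, -0.7129520947451555]] [351.725  415.5392 805.3848]
key 0.94 [318.0, 254.9, 337.5, 318.4] 1036
key 0.91 [265.1, 205.1, 287.1, 263.8] 946
key 0.61 [243.2, 254.9, 268.5, 292.4] 808
bracket 0.77 [357.7, 213.6, 443.6, 300.5] 3869
bracket 0.3 [182.6, 264.8, 289.2, 371.3] 4757
stand 0.74 [180.7, 263.4, 287.6, 370.1] 5037
nail_set 0.93 [206.1, 300.9, 228.1, 327.3] 400
top 56.871981188592514 318.6033581118756 240.08920776833145 [[-0.11582596748643224, -0.9932537255554811, -0.005601957335533516], [-0.9728683463097845, 0.11458237404851274, -0.20099268719501134], [0.20027862093667637, -0.01783020548294156, -0.979576723778255]] [ 16.1163 579.8706 802.3344]
key 0.72 [283.6, 270.4, 311.2, 297.3] 531
key 0.67 [216.6, 214.9, 249.2, 248.5] 662
key 0.67 [279.5, 172.8, 308.3, 208.1] 694
bracket 0.56 [354.9, 222.0, 438.2, 327.2] 5535
stand 0.61 [152.8, 208.7, 272.7, 287.0] 4300
nail_set 0.81 [172.8, 243.4, 195.6, 261.0] 352
```

View pics/side0.png

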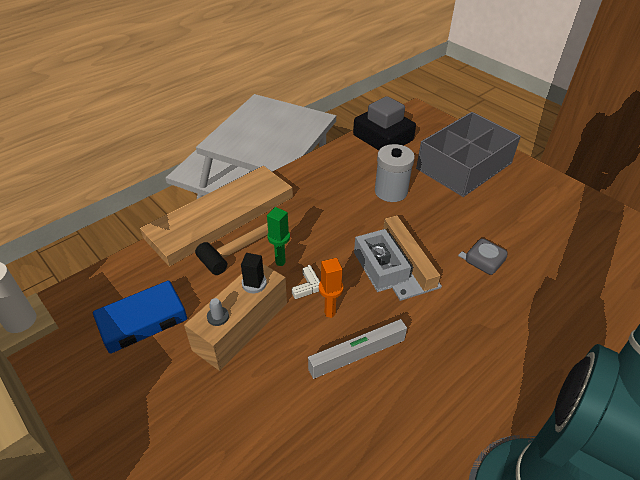

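View pics/top0.png

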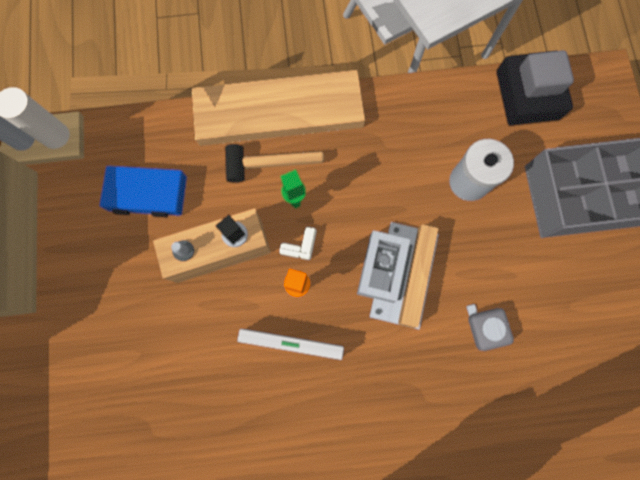

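The side view shows the black key in the stand at (253,268) with the nail set at (217,312), and green (278,235) and orange (330,285) look-alikes. The bracket is at (395,258). In the top view the key is at (231,230), the nail set at (183,250), the bracket slot at (386,265), the green look-alike at (292,187) and the orange one at (296,282).

Run:
```python
import cv2, numpy as np
t=cv2.imread("pics/top0.png"); s=cv2.imread("pics/side0.png")
def c(im,x,y,w,h,k):
    o=cv2.resize(im[y:y+h,x:x+w],None,fx=k,fy=k,interpolation=cv2.INTER_CUBIC)
    for i in range(0,w,10):
        cv2.line(o,(i*k,0),(i*k,4 if (x+i)%50 else 12),(0,0,255),1)
    for j in range(0,h,10):
        cv2.line(o,(0,j*k),(4 if (y+j)%50 else 12,j*k),(0,0,255),1)
    return o
a=np.hstack([c(t,150,200,130,100,3),c(t,345,215,130,100,3)])
a2=np.hstack([c(s,180,200,130,100,3)[:0],c(s,345,205,130,100,3)[:0]])
b=np.hstack([c(s,175,245,130,100,3)*1,c(s,345,210,130,100,3)])
o=np.vstack([a,b]);print(o.shape);cv2.imwrite("pics/crop.png",o[:600,:800])
cv2.imwrite("pics/br.png",np.hstack([c(t,350,215,90,115,4),c(s,350,205,100,115,4)]))
```

```text
(600, 780, 3)
```

View pics/crop.png

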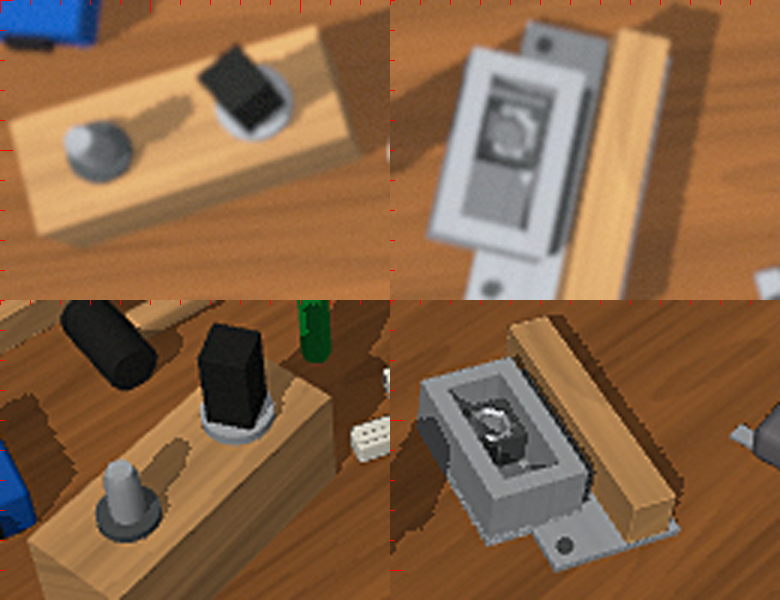

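View pics/br.png

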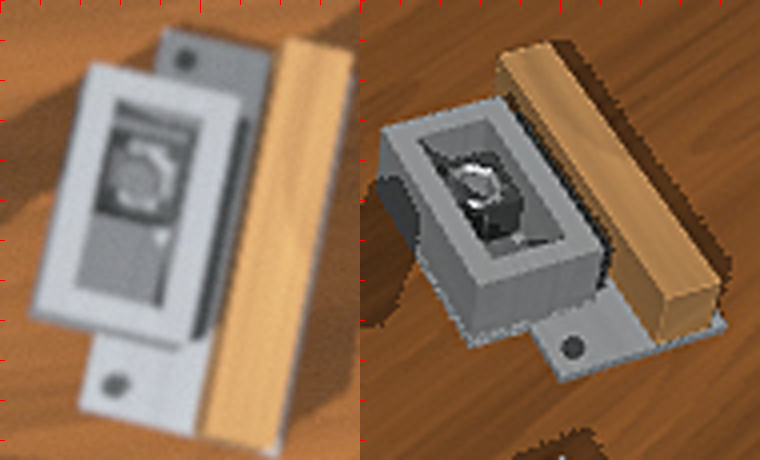

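The crops give the slot rim corners: (379,239.5), (401,244), (390.5,292) and (369,287.5) in the top view, and (364,239), (382,234.5), (402,265) and (382.5,269) in the side view. The bolt ring is at (385,259.5) in the top view and (379,251.5) in the side view. The block sits towards the +x end. The black handle is clear in both views.

```bash
cat > h.py <<'E'
import numpy as np, cv2
from scipy.optimize import least_squares, minimize
def proj(s,X):
    X=np.atleast_2d(X)@np.array(s["R"]).T+np.array(s["t"]); f=240/np.tan(np.radians(s["fov_y"]/2))
    return X[:,:2]/X[:,2:]*f+[s["cx"],s["cy"]]
def pose(p,L):
    c,s=np.cos(p[2]),np.sin(p[2]); L=np.array(L,float)
    return np.c_[p[0]+c*L[:,0]-s*L[:,1],p[1]+s*L[:,0]+c*L[:,1],L[:,2]]
def ray(s,uv,z):
    return least_squares(lambda p:proj(s,[p[0],p[1],z])[0]-uv,[600,0]).x
def iou_fit(snaps,masks,box,p0):
    def cost(p):
        c=0
        for s,m in zip(snaps,masks):
            h=cv2.convexHull((proj(s,pose(p,box))*16*4).astype(np.int32))
            im=np.zeros((1920,2560),np.uint8); cv2.fillConvexPoly(im,h,255,shift=4)
            im=cv2.resize(im,(640,480),interpolation=cv2.INTER_AREA)/255.
            c+=1-np.minimum(im,m).sum()/np.maximum(im,m).sum()
        return c
    best=None
    for a in np.arange(-45,45,10):
        r=minimize(cost,[*p0,np.radians(a)],method="Nelder-Mead",options=dict(initial_simplex=np.array([*p0,np.radians(a)])+np.array([[0,0,0],[4,0,0],[0,4,0],[0,0,.15]]),xatol=.05,fatol=1e-4))
        if best is None or r.fun<best.fun: best=r
    return best
E
python3 - <<'E'
from h import *
from cell import manip
np.set_printoptions(precision=2,suppress=True)
T=manip.snapshot("top");S=manip.snapshot("side")
L=[[34,22,52],[34,-22,52],[-62,-22,52],[-62,22,52]]
ut=np.array([[379.2,239.5],[400.7,243.7],[390.5,292],[368.7,287.5]])
us=np.array([[363.75,238.75],[381.75,234.5],[401.75,265],[382.5,269.25]])
for nm,ss in(("both",((T,ut),(S,us))),("top",((T,ut),)),("side",((S,us),))):
    r=least_squares(lambda p:np.concatenate([(proj(s,pose(p,L))-u).ravel() for s,u in ss]),[550,-150,0])
    print("bracket",nm,r.x[:2],np.degrees(r.x[2]),np.sqrt(2*r.cost/len(r.fun)))
    if nm=="both": pb=r.x
for s,u in((T,[385,259.5]),(S,[379.25,251.5])):
    b=ray(s,u,38); d=b-pb[:2];c,sn=np.cos(pb[2]),np.sin(pb[2]); print("bolt",b,"in bracket",c*d[0]+sn*d[1],-sn*d[0]+c*d[1])
ms=[]
for s,(x0,y0,x1,y1) in((T,(210,208,252,250)),(S,(236,246,272,292))):
    g=s["pixels"].max(2).astype(float); m=np.zeros((480,640)); m[y0:y1,x0:x1]=np.clip((90-g[y0:y1,x0:x1])/60,0,1)
    m=(m>.35).astype(np.uint8); n,lb,st,_=cv2.connectedComponentsWithStats(m); k=1+st[1:,4].argmax(); ms.append((lb==k).astype(float)); print(st[k])
box=[[a,b,z] for a in(-16,16) for b in(-16,16) for z in(93,155)]
p0=ray(T,[231,228],135); print(p0)
for nm,i in(("both",[0,1]),("top",[0]),("side",[1])):
    r=iou_fit([[T,S][k] for k in i],[ms[k] for k in i],box,p0); print("key",nm,r.x[:2],np.degrees(r.x[2]),r.fun)
q=manip.state(); from scipy.spatial.transform import Rotation as Ro
w,x,y,z=q["tcp_rot"]; print(Ro.from_quat([x,y,z,w]).as_matrix())
E
```

```text
bracket both [ 527.18 -177.58] -20.576237997097792 0.525137578371991
bracket top [ 527.72 -177.82] -19.95531794053331 0.4078436938563776
bracket side [ 526.11 -176.83] -21.49588710788125 0.3429646361555964
bolt [ 527.95 -177.38] in bracket 0.6511347871668637 0.46160893393476915
bolt [ 525.47 -177.32] in bracket -1.6918488150017117 -0.35436636454454673
[217 216  27  27 388]
[241 253  23  35 654]
[602.31 102.22]
key both [599.58 104.15] 39.62659716808642 0.30563523042328766
key top [602.26 103.62] -52.37737615880848 0.23724501595818492
key side [599.41 104.3 ] -49.247951046431574 0.06668544548040878
[[ 0.97  0.23 -0.  ]
 [ 0.23 -0.97 -0.  ]
 [-0.    0.   -1.  ]]
```

move_arm(
  rows=[
    [0.4,[2.5,-2.5,0],0],
    [0.4,[2.5,-2.5,0],0],
    [0.4,[2.5,-2.5,0],0],
    [0.4,[2.5,-2.5,0],0],
    [0.4,[2.5,-2.5,0],0],
    [0.4,[2.5,-2.5,0],0],
    [0.4,[2.5,-2.5,0],0],
    [0.4,[2.5,-2.5,0],0],
    [0.4,[2.5,-2.5,0],0],
    [0.4,[2.5,-2.5,0],0],
    [0.4,[2.5,-2.5,0],0],
    [0.4,[2.5,-2.5,0],0],
    [0.4,[2.5,-2.5,0],0],
    [0.4,[2.5,-2.5,0],0],
    [0.4,[2.5,-2.5,0],0],
    [0.4,[2.5,-2.5,0],0],
    [0.4,[2.5,-2.5,0],0],
    [0.4,[2.5,-2.5,0],0],
    [0.4,[2.5,-2.5,0],0],
    [0.4,[2.5,-2.5,0],0],
  ],
  squeeze=40,
)

```text
clock: 2.27
ee_pos: [521.8, -31.3, 214.9]
tcp_rot: [0.0, 0.993, 0.114, 0.0]
contact_force: [0.3, 0.0, 0.6]
gripper_width: 0.701
grasp_force: 0.0
```

move_arm(
  rows=[
    [0.4,[2.5,-2.8,0],0],
    [0.4,[2.5,-2.8,0],0],
    [0.4,[2.5,-2.8,0],0],
    [0.4,[2.0,-2.0,0],0],
    [0.4,[1.2,-1.2,0],0],
    [0.4,[0,0,0],-6.6],
    [0.4,[0,0,0],-6.6],
    [0.4,[0,0,0],-6.6],
    [0.4,[0,0,0],-6.5],
    [0.4,[0,0,0],0],
    [0.4,[0,0,0],0],
  ],
)

```text
clock: 3.18
ee_pos: [599.0, 104.3, 214.5]
tcp_rot: [-0.0, 0.942, 0.335, -0.0]
contact_force: [-0.1, -0.3, -0.8]
gripper_width: 0.701
grasp_force: 0.0
```

move_arm(
  rows=[
    [0.4,[0.06,-0.06,2.6],0],
    [0.4,[0,0,2.6],0],
    [0.4,[0,0,2.6],0],
    [0.4,[0,0,1.6],0],
    [0.4,[0,0,1.2],0],
    [0.4,[0,0,0],0],
    [-1,[0,0,0],0],
    [-1,[0,0,0],0],
    [-1,[0,0,0],0],
    [-1,[0,0,0],0],
    [-1,[0,0,0],0],
    [-1,[0,0,0],0],
  ],
  squeeze=40,
)

```text
clock: 4.18
ee_pos: [600.1, 105.2, 109.7]
tcp_rot: [0.0, 0.942, 0.337, 0.001]
contact_force: [1.4, -0.4, 3.4]
gripper_width: 0.352
grasp_force: 39.3
```

Run:
```python
from h import *
from cell import manip
np.set_printoptions(precision=2,suppress=True)
s=manip.state(); print(s["ee_pos"],s["tcp_rot"],s["contact_force"],s["ft_torque"],s["gripper_width"],s["grasp_force"],s["q"])
```

```text
[600.1  105.22 109.66] [0.   0.94 0.34 0.  ] [ 1.37 -0.4   3.36] [-0.14 -0.26 -0.02] 0.35151895264513366 39.25994038581848 [ 0.14  0.58 -0.49  1.76  0.35  0.88 -1.39]
```

move_arm(
  rows=[
    [-1,[0,0,-1.5],0],
    [-1,[0,0,-3.0],0],
    [-1,[0,0,-3.0],0],
    [-1,[0,0,-3.0],0],
    [-1,[0,0,-3.0],0],
    [-1,[0,0,-2.0],0],
    [-1,[0,0,0],0],
  ],
)

```text
clock: 4.77
ee_pos: [600.9, 106.3, 268.1]
tcp_rot: [0.001, 0.941, 0.337, 0.004]
contact_force: [0.3, -0.2, -2.2]
gripper_width: 0.347
grasp_force: 39.6
```

move_arm(
  rows=[
    [-1,[-2.0,1.45,0],0],
    [-1,[-2.4,1.75,0],0],
    [-1,[-2.4,1.75,0],0],
    [-1,[-2.4,1.75,0],0],
    [-1,[-2.4,1.75,0],0],
    [-1,[-2.4,1.75,0],0],
    [-1,[-2.4,1.75,0],0],
    [-1,[-2.4,1.75,0],0],
    [-1,[-2.4,1.75,0],0],
    [-1,[-1.6,1.1,0],0],
    [-1,[-0.81,0.63,0],0],
    [-1,[0,0,3.0],0],
    [-1,[0,0,3.0],0],
    [-1,[0,0,2.5],0],
    [-1,[0,0,0],0],
    [-1,[0,0,0],0],
  ],
)

```text
clock: 6.1
ee_pos: [524.6, -175.9, 176.9]
tcp_rot: [-0.002, 0.941, 0.338, -0.001]
contact_force: [1.5, -0.3, -2.3]
gripper_width: 0.348
grasp_force: 39.6
```

Run:
```python
from h import *
from cell import manip
np.set_printoptions(precision=2,suppress=True)
s=manip.state(); print(s["ee_pos"],s["tcp_rot"],s["contact_force"],s["ft_torque"],s["gripper_width"],s["grasp_force"],s["q"])
T=manip.snapshot("top");S=manip.snapshot("side")
for n,I in(("t",T),("s",S)):
    c=I["pixels"][195:325,340:470]; cv2.imwrite(f"pics/hov_{n}.png",c)
a,b=[cv2.resize(cv2.imread(f"pics/hov_{n}.png"),(400,400),interpolation=cv2.INTER_CUBIC) for n in"ts"]
cv2.imwrite("pics/hov.png",np.hstack([a,b]))
```

```text
[ 524.57 -175.95  176.91] [-0.    0.94  0.34 -0.  ] [ 1.54 -0.25 -2.3 ] [-0.03 -0.03 -0.  ] 0.34772250881324746 39.55399990081787 [ 0.63  0.4  -0.45  1.85  0.21  0.94 -0.8 ]
```

View pics/hov.png

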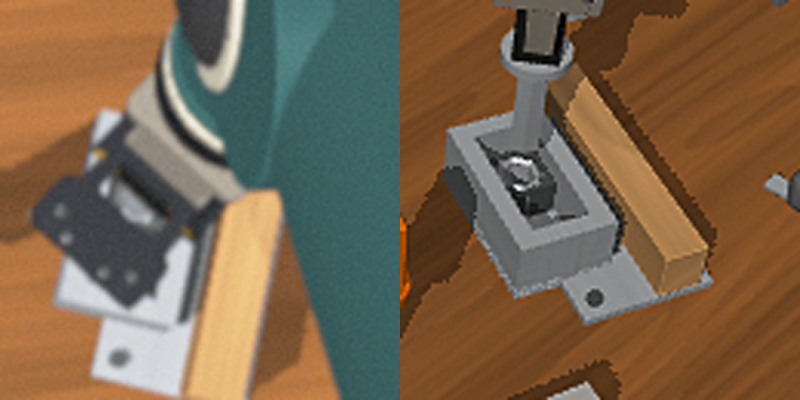

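Run:
```python
from h import *
from cell import manip
np.set_printoptions(precision=2,suppress=True)
S=manip.snapshot("side"); s=manip.state(); print(s["ee_pos"],s["clock"])
print(ray(S,[379.3,251.9],38), ray(S,[381.6,241.5],72.2), proj(S,[524.6,-175.9,72.2]),proj(S,[526.7,-177.3,38]))
```

```text
[ 526.93 -176.99  180.12] 6.25
[ 524.57 -176.52] [ 522.34 -176.8 ] [[380.55 241.14]] [[378.84 251.2 ]]
```

move_arm(
  rows=[
    [-1,[0,0,1.5],0],
    [-1,[0,0,1.2],0],
    [-1,[0,0,0.6],0],
    [-1,[0,0,0],0],
    [-1,[0,0,0],0],
  ],
)

```text
clock: 6.67
ee_pos: [525.7, -177.2, 145.7]
tcp_rot: [-0.0, 0.941, 0.337, -0.0]
contact_force: [-0.2, -0.1, -2.8]
gripper_width: 0.349
grasp_force: 39.6
```

move_arm(
  rows=[
    [-1,[0,0,0.2],0],
    [-1,[0,0,0.2],0],
    [-1,[0,0,0.2],0],
    [-1,[0,0,0],0],
    [-1,[0,0,0],0],
  ],
)

```text
clock: 7.08
ee_pos: [526.6, -177.4, 141.7]
tcp_rot: [0.001, 0.941, 0.337, 0.001]
contact_force: [-2.8, 0.2, 10.1]
gripper_width: 0.351
grasp_force: 39.6
```

move_arm(
  rows=[
    [-1,[0,0,0.05],4],
    [-1,[0,0,0],4],
    [-1,[0,0,0],4],
    [-1,[0,0,0],4],
    [-1,[0,0,0],0],
  ],
)

```text
clock: 7.5
ee_pos: [526.9, -178.9, 141.3]
tcp_rot: [0.002, 0.98, 0.201, 0.001]
contact_force: [-0.7, -1.8, 7.0]
gripper_width: 0.347
grasp_force: 39.6
```

move_arm(
  rows=[
    [-1,[0,0,0.05],4],
    [-1,[0,0,0],4],
    [-1,[0,0,0],4],
    [-1,[0,0,0],4],
    [-1,[0,0,0],0],
  ],
)

```text
clock: 7.92
ee_pos: [527.8, -178.4, 140.1]
tcp_rot: [0.001, 0.998, 0.064, 0.003]
contact_force: [3.3, -2.3, 1.6]
gripper_width: 0.348
grasp_force: 39.8
```

move_arm(
  rows=[
    [-1,[0,0,0.2],0],
    [-1,[0,0,0.2],0],
    [-1,[0,0,0.2],0],
    [-1,[0,0,0],0],
  ],
)

```text
clock: 8.25
ee_pos: [528.1, -178.3, 133.3]
tcp_rot: [0.001, 0.998, 0.065, 0.003]
contact_force: [5.8, -3.3, -1.2]
gripper_width: 0.347
grasp_force: 39.8
```

```bash
cat > st.py <<'E'
from h import *
from cell import manip
np.set_printoptions(precision=2,suppress=True)
s=manip.state(); print(s["clock"],s["ee_pos"],s["tcp_rot"],s["contact_force"],s["ft_torque"],s["gripper_width"],s["grasp_force"],s["q"])
E
python3 st.py
```

```text
8.25 [ 528.09 -178.32  133.26] [0.   1.   0.07 0.  ] [ 5.78 -3.34 -1.23] [-1.1  -1.9  -0.02] 0.3473125919401722 39.80091869831085 [ 0.51  0.43 -0.31  1.89  0.17  0.84 -1.33]
```

move_arm(
  rows=[
    [-1,[0.1,0.07,0.3],0],
    [-1,[0,0,0.4],0],
    [-1,[0,0,0.4],0],
    [-1,[0,0,0.25],0],
    [-1,[0,0,0],0],
    [-1,[0,0,0],0],
  ],
)

```text
clock: 8.75
ee_pos: [528.4, -178.5, 118.9]
tcp_rot: [0.001, 0.998, 0.065, 0.002]
contact_force: [5.8, -3.0, -3.2]
gripper_width: 0.349
grasp_force: 39.8
```

```bash
python3 st.py
```

```text
8.75 [ 528.39 -178.5   118.93] [0.   1.   0.06 0.  ] [ 5.84 -2.99 -3.17] [-0.99 -2.07 -0.01] 0.34886227985581336 39.799500703811646 [ 0.51  0.46 -0.3   1.9   0.18  0.81 -1.33]
```

move_arm(
  rows=[
    [-1,[0.1,0.05,0],5],
    [-1,[0,0,0],5],
    [-1,[0,0,0],5],
    [-1,[0,0,0],5],
    [-1,[0,0,0],5],
    [-1,[0,0,0],5],
    [-1,[0,0,0],0],
  ],
)

```text
clock: 9.33
ee_pos: [529.0, -178.4, 118.7]
tcp_rot: [0.0, 0.98, -0.197, 0.001]
contact_force: [5.5, -2.5, -2.8]
gripper_width: 0.345
grasp_force: 39.9
```

```bash
python3 st.py
```

```text
9.3333 [ 528.98 -178.36  118.74] [ 0.    0.98 -0.2   0.  ] [ 5.54 -2.48 -2.83] [-0.85 -1.72  0.04] 0.34546006184457434 39.91485357284546 [ 0.41  0.44 -0.18  1.9   0.11  0.8  -1.8 ]
```

move_arm(
  rows=[
    [-1,[0.0,0.0,0],5],
    [-1,[0,0,0],5],
    [-1,[0,0,0],5],
  ],
)

```text
clock: 9.58
ee_pos: [529.0, -178.2, 118.7]
tcp_rot: [-0.0, 0.946, -0.323, 0.001]
contact_force: [5.6, -1.1, -3.1]
gripper_width: 0.346
grasp_force: 39.9
```

```bash
python3 st.py
python3 - <<'E'
from h import *
from cell import manip
S=manip.snapshot("side"); cv2.imwrite("pics/turn.png",cv2.resize(S["pixels"][195:295,340:440],(600,600),interpolation=cv2.INTER_CUBIC))
E
```

```text
9.5833 [ 529.05 -178.25  118.72] [-0.    0.95 -0.32  0.  ] [ 5.59 -1.07 -3.11] [-0.62 -1.91  0.31] 0.3457778672053453 39.94234263896942 [ 0.36  0.44 -0.12  1.9   0.07  0.8  -2.03]
```

View pics/turn.png

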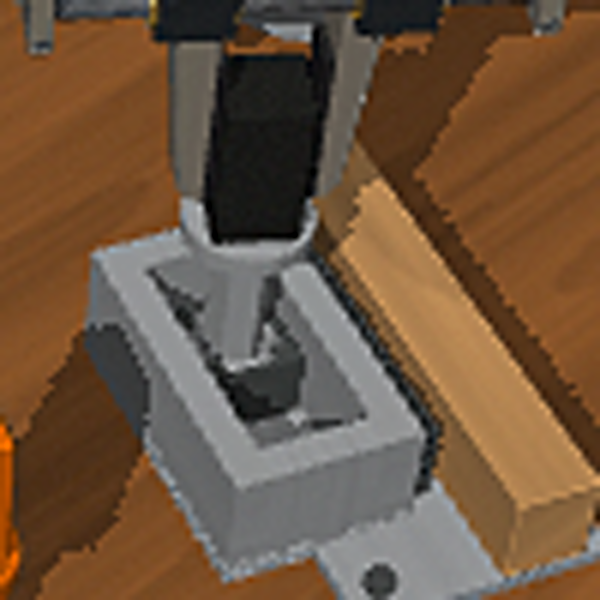

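The side view shows the shaft standing in the bolt's socket. Mz is now 0.31 N m, so the bolt is following. I'll turn on to about half way.

move_arm(
  rows=[
    [-1,[0,0,0],5],
    [-1,[0,0,0],5],
    [-1,[0,0,0],5],
    [-1,[0,0,0],5],
    [-1,[0,0,0],5],
    [-1,[0,0,0],5],
    [-1,[0,0,0],5],
    [-1,[0,0,0],5],
    [-1,[0,0,0],5],
    [-1,[0,0,0],4],
    [-1,[0,0,0],0],
    [-1,[0,0,0],0],
  ],
)

```text
clock: 10.63
ee_pos: [529.7, -177.9, 118.8]
tcp_rot: [-0.001, 0.728, -0.685, 0.002]
contact_force: [6.4, -1.9, -3.4]
gripper_width: 0.347
grasp_force: 39.9
```

```bash
python3 st.py
```

```text
10.6333 [ 529.71 -177.95  118.8 ] [-0.    0.73 -0.69  0.  ] [ 6.37 -1.95 -3.39] [-0.5  -2.29 -0.02] 0.34700975878288093 39.94162201881409 [ 0.21  0.43  0.07  1.92 -0.04  0.79 -2.78]
```

move_arm(
  rows=[
    [0.6,[0,0,0],0],
    [0.6,[0,0,0],0],
    [0.6,[0,0,0],0],
    [0.6,[0,0,0],0],
    [0.6,[0,0,0],0],
    [0.6,[0,0,0],0],
  ],
)

```text
clock: 11.13
ee_pos: [527.2, -178.0, 118.8]
tcp_rot: [0.0, 0.728, -0.686, -0.001]
contact_force: [-0.3, -0.3, -0.5]
gripper_width: 0.759
grasp_force: 0.0
```

```bash
python3 st.py
python3 - <<'E'
from h import *
from cell import manip
S=manip.snapshot("side"); cv2.imwrite("pics/rel.png",cv2.resize(S["pixels"][195:295,340:440],(600,600),interpolation=cv2.INTER_CUBIC))
E
```

```text
11.1333 [ 527.21 -178.05  118.81] [ 0.    0.73 -0.69 -0.  ] [-0.27 -0.35 -0.48] [ 0.14 -0.04 -0.02] 0.75906337609032 0.0 [ 0.21  0.43  0.07  1.92 -0.04  0.8  -2.78]
```

View pics/rel.png

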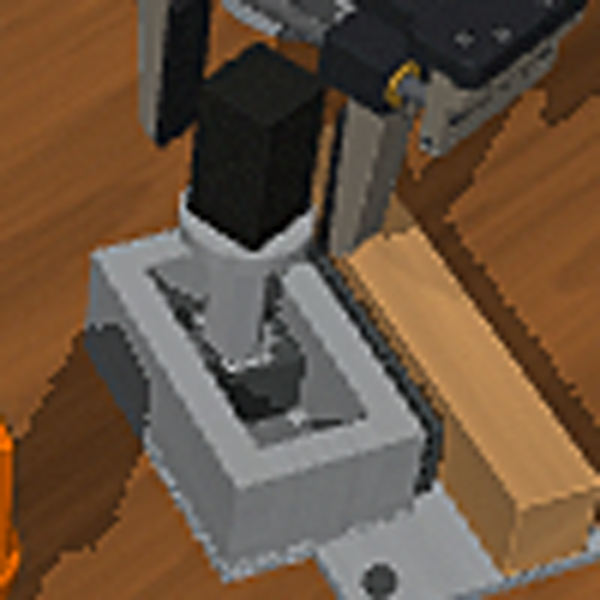

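The key stands upright alone in the socket with the fingers clear. I'll recentre, turn the tool back and re-grip.

move_arm(
  rows=[
    [0.6,[0,-0.2,0],-4],
    [0.6,[0,0,0],-7],
    [0.6,[0,0,0],-7],
    [0.6,[0,0,0],-7],
    [0.6,[0,0,0],-7],
    [0.6,[0,0,0],-7],
    [0.6,[0,0,0],-7],
    [0.6,[0,0,0],-7],
    [0.6,[0,0,0],-7],
    [0.6,[0,0,0],-7],
    [0.6,[0,0,0],-7],
    [0.6,[0,0,0],-7],
    [0.6,[0,0,0],-7],
    [0.6,[0,0,0],-7],
    [0.6,[0,0,0],-7],
    [0.6,[0,0,0],-7],
    [0.6,[0,0,0],-7],
    [0.6,[0,0,0],-7],
    [0.6,[0,0,0],-7],
    [0.6,[0,0,0],-7],
  ],
)

```text
clock: 12.85
ee_pos: [529.6, -178.2, 119.1]
tcp_rot: [-0.0, 0.904, 0.428, -0.0]
contact_force: [-0.7, -0.5, -0.1]
gripper_width: 0.799
grasp_force: 0.0
```

move_arm(
  rows=[
    [0.6,[0,0,0],-7],
    [0.6,[0,0,0],-7],
    [0.6,[0,0,0],-7],
    [0.6,[0,0,0],-7],
    [0.6,[0,0,0],-7],
    [0.6,[0,0,0],-7],
    [0.6,[0,0,0],-1],
    [0.6,[0,0,0],0],
    [0.6,[0,0,0],0],
  ],
)

```text
clock: 13.6
ee_pos: [529.6, -178.3, 119.0]
tcp_rot: [-0.0, 0.687, 0.727, -0.0]
contact_force: [-0.4, -0.6, -0.9]
gripper_width: 0.8
grasp_force: 0.0
```

```bash
python3 st.py
```

```text
13.6 [ 529.6  -178.26  118.99] [-0.    0.69  0.73 -0.  ] [-0.43 -0.61 -0.88] [-0.03 -0.13  0.03] 0.7995216629812562 0.0 [ 0.77  0.53 -0.65  1.87  0.41  0.87 -0.03]
```

Close, then tighten.

move_arm(
  rows=[
    [-1,[0,0,0],0],
    [-1,[0,0,0],0],
    [-1,[0,0,0],0],
    [-1,[0,0,0],0],
    [-1,[0,0,0],0],
    [-1,[0,0,0],0],
    [-1,[0,0,0],5],
    [-1,[0,0,0],5],
    [-1,[0,0,0],5],
    [-1,[0,0,0],5],
    [-1,[0,0,0],5],
    [-1,[0,0,0],5],
    [-1,[0,0,0],5],
    [-1,[0,0,0],5],
  ],
  squeeze=45,
)

```text
clock: 14.77
ee_pos: [530.5, -178.1, 119.0]
tcp_rot: [0.001, 0.894, 0.448, 0.001]
contact_force: [2.3, -0.4, -2.9]
gripper_width: 0.349
grasp_force: 44.8
```

```bash
python3 st.py
```

```text
14.7667 [ 530.54 -178.07  119.  ] [0.   0.89 0.45 0.  ] [ 2.31 -0.35 -2.91] [-0.21 -0.71  0.28] 0.348563860076467 44.754881858825684 [ 0.65  0.49 -0.49  1.88  0.3   0.84 -0.63]
```

move_arm(
  rows=[
    [-1,[0,0,0],5],
    [-1,[0,0,0],5],
    [-1,[0,0,0],5],
    [-1,[0,0,0],5],
  ],
)

```text
clock: 15.1
ee_pos: [530.7, -178.2, 119.0]
tcp_rot: [0.001, 0.958, 0.286, 0.001]
contact_force: [2.8, -1.3, -2.8]
gripper_width: 0.347
grasp_force: 44.8
```

```bash
python3 st.py
```

```text
15.1 [ 530.75 -178.24  119.04] [0.   0.96 0.29 0.  ] [ 2.77 -1.33 -2.84] [-0.28 -0.77  0.25] 0.34697815152402356 44.75508391857147 [ 0.58  0.48 -0.4   1.89  0.25  0.83 -0.94]
```

move_arm(
  rows=[
    [-1,[0,0,0],4],
    [-1,[0,0,0],4],
    [-1,[0,0,0],4],
  ],
)

```text
clock: 15.35
ee_pos: [530.8, -178.4, 119.0]
tcp_rot: [0.001, 0.983, 0.185, 0.001]
contact_force: [3.6, -2.2, -3.5]
gripper_width: 0.348
grasp_force: 44.8
```

```bash
python3 st.py
```

```text
15.35 [ 530.81 -178.39  119.02] [0.   0.98 0.18 0.  ] [ 3.65 -2.22 -3.54] [-0.34 -0.81  0.24] 0.3477661627679253 44.75418984889984 [ 0.55  0.47 -0.36  1.89  0.22  0.82 -1.12]
```

move_arm(
  rows=[
    [-1,[0,0,0],4],
    [-1,[0,0,0],4],
    [-1,[0,0,0],4],
  ],
)

```text
clock: 15.6
ee_pos: [530.9, -178.5, 119.0]
tcp_rot: [0.001, 0.997, 0.081, 0.001]
contact_force: [2.4, -1.3, -3.0]
gripper_width: 0.346
grasp_force: 44.9
```

```bash
python3 st.py
```

```text
15.6 [ 530.86 -178.52  119.03] [0.   1.   0.08 0.  ] [ 2.45 -1.29 -2.97] [-0.37 -0.85  0.58] 0.34616159209207564 44.899781942367554 [ 0.51  0.46 -0.31  1.89  0.19  0.82 -1.31]
```

move_arm(
  rows=[
    [-1,[0,0,0],4],
    [-1,[0,0,0],4],
  ],
)

```text
clock: 15.77
ee_pos: [530.9, -178.5, 119.1]
tcp_rot: [0.001, 1.0, 0.013, 0.001]
contact_force: [2.2, -2.1, -3.2]
gripper_width: 0.352
grasp_force: 46.1
```

```bash
python3 st.py
```

```text
15.7667 [ 530.91 -178.45  119.06] [0.   1.   0.01 0.  ] [ 2.23 -2.14 -3.25] [-0.51 -0.8   1.55] 0.3517101033518533 46.103476881980896 [ 0.48  0.46 -0.28  1.89  0.17  0.81 -1.43]
```

move_arm(
  rows=[
    [-1,[0,0,0],3],
    [-1,[0,0,0],0],
    [-1,[0,0,0],0],
  ],
)

```text
clock: 16.02
ee_pos: [530.7, -178.5, 119.1]
tcp_rot: [0.001, 1.0, -0.012, 0.001]
contact_force: [3.1, -2.5, -5.5]
gripper_width: 0.345
grasp_force: 45.3
```

```bash
python3 st.py
```

```text
16.0167 [ 530.73 -178.47  119.06] [ 0.    1.   -0.01  0.  ] [ 3.05 -2.5  -5.51] [-0.81 -1.18  0.99] 0.3446853830918651 45.28698921203613 [ 0.48  0.45 -0.27  1.89  0.16  0.81 -1.47]
```

Mz rose to 1.5 N m and stays near 1 N m while held still, so the bolt is at its stop. I'll relax the twist and lift out.

move_arm(
  rows=[
    [-1,[0,0,0],-4],
    [-1,[0,0,0],0],
    [-1,[0,0,-1.0],0],
    [-1,[0,0,-1.0],0],
    [-1,[0,0,-1.5],0],
    [-1,[0,0,-2.5],0],
    [-1,[0,0,-3],0],
    [-1,[0,0,-3],0],
    [-1,[0,0,-3],0],
    [-1,[0,0,0],0],
    [-1,[0,0,0],0],
  ],
)

```text
clock: 16.93
ee_pos: [529.9, -177.8, 270.8]
tcp_rot: [0.0, 1.0, 0.02, 0.001]
contact_force: [-0.9, -0.3, -0.6]
gripper_width: 0.005
grasp_force: 0.0
```

```bash
python3 st.py
python3 - <<'E'
from h import *
from cell import manip
np.set_printoptions(precision=2,suppress=True)
T=manip.snapshot("top");S=manip.snapshot("side")
a=cv2.resize(T["pixels"][200:300,145:285],(400,286),interpolation=cv2.INTER_CUBIC)
for nm,s in(("top",T),("side",S)):
    c=proj(s,[600.5,105.2,85])[0]; x,y=int(c[0]),int(c[1]); g=s["pixels"].max(2); w=g[y-14:y+15,x-16:x+17]
    print(nm,c); m=(w<75).astype(np.uint8); n,lb,st,ce=cv2.connectedComponentsWithStats(m)
    for k in range(1,n):
        if st[k,4]>15: u=ce[k]+[x-16,y-14]; print(st[k],u,ray(s,u,85))
im=np.hstack([cv2.resize(T["pixels"][190:290,150:280],(390,300),interpolation=cv2.INTER_CUBIC),cv2.resize(S["pixels"][230:330,190:320],(390,300),interpolation=cv2.INTER_CUBIC)])
cv2.imwrite("pics/hole.png",im)
E
```

```text
16.9333 [ 529.92 -177.77  270.82] [0.   1.   0.02 0.  ] [-0.89 -0.34 -0.57] [0.08 0.01 0.05] 0.004749745141652558 0.0 [ 0.52  0.28 -0.31  1.75  0.09  1.12 -1.35]
top [234.77 235.13]
side [253.73 283.68]
[11 14 12  7 36] [253.19 286.61] [595.25 110.41]
```

View pics/hole.png

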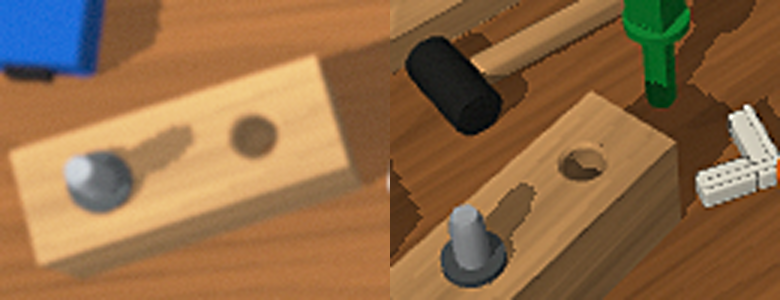

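View key.

The hole is free at top (234.7,235.3) and side (254,284.5), which matches (600,105). But the fingers are shut on nothing, so the key stayed behind. I'll look at the bracket.

Run:
```python
from h import *
from cell import manip
np.set_printoptions(precision=2,suppress=True)
S=manip.snapshot("side");T=manip.snapshot("top")
cv2.imwrite("pics/after.png",np.hstack([cv2.resize(T["pixels"][200:330,340:470],(400,400),interpolation=cv2.INTER_CUBIC),cv2.resize(S["pixels"][185:315,335:465],(400,400),interpolation=cv2.INTER_CUBIC)]))
g=S["pixels"].max(2);m=np.zeros((480,640),np.uint8);m[190:250,360:405]=g[190:250,360:405]<45
n,lb,st,ce=cv2.connectedComponentsWithStats(m);k=1+st[1:,4].argmax();print(st[k])
for zt in(13,14,20):
    box=[[a,b,z] for a in(-16,16) for b in(-16,16) for z in(zt+88,zt+150)]
    r=iou_fit([S],[(lb==k).astype(float)],box,[529.5,-178]);print(zt,r.x[:2],np.degrees(r.x[2]),r.fun)
```

```text
[371 202  24  35 578]
13 [ 527.93 -177.92] 13.028038907802175 0.09172619417355088
14 [ 527.37 -177.11] 12.913747175787819 0.09277129355146774
20 [ 523.18 -171.63] 12.61626425010748 0.1028875240627003
```

View pics/after.png

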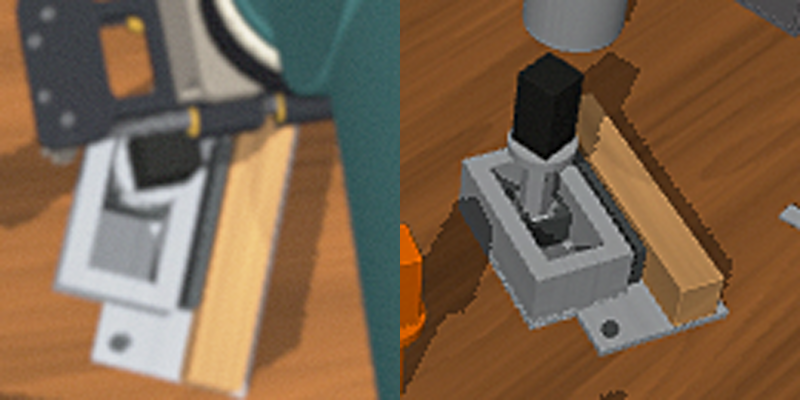

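The key still stands in the socket with its handle at about 13°. My grip was twisted on the handle at the stop, so it slipped off when I lifted. I'll re-grip it aligned and firmer.

move_arm(
  rows=[
    [0.6,[0,0,0],-6],
    [0.6,[0,0,0],-5],
    [0.6,[0,0,0],0],
    [0.6,[0,0,0],0],
    [0.6,[0,0,3],0],
    [0.6,[0,0,3],0],
    [0.6,[0,0,3],0],
    [0.6,[0,0,3],0],
    [0.6,[0,0,2],0],
    [0.6,[0,0,1.2],0],
    [0.6,[0,0,0],0],
    [0.6,[0,0,0],0],
  ],
)

```text
clock: 18.13
ee_pos: [529.8, -178.0, 117.0]
tcp_rot: [-0.0, 0.993, 0.116, -0.0]
contact_force: [0.4, 1.1, 1.1]
gripper_width: 0.796
grasp_force: 0.0
```

move_arm(
  rows=[
    [-1,[0,0,0],0],
    [-1,[0,0,0],0],
    [-1,[0,0,0],0],
    [-1,[0,0,0],0],
    [-1,[0,0,0],0],
    [-1,[0,0,0],0],
    [-1,[0,0,0],0],
  ],
  squeeze=58,
)

```text
clock: 18.72
ee_pos: [530.0, -178.6, 117.5]
tcp_rot: [0.0, 0.993, 0.116, 0.0]
contact_force: [0.2, -0.9, 2.3]
gripper_width: 0.379
grasp_force: 52.9
```

```bash
python3 st.py
```

```text
18.7167 [ 529.98 -178.63  117.45] [0.   0.99 0.12 0.  ] [ 0.23 -0.9   2.29] [-0.25 -0.01 -0.13] 0.37896630211426585 52.94059429317713 [ 0.51  0.46 -0.31  1.89  0.19  0.81 -1.24]
```

move_arm(
  rows=[
    [-1,[0,0,0],4],
    [-1,[0,0,0],0],
  ],
)

```text
clock: 18.88
ee_pos: [529.0, -178.8, 117.5]
tcp_rot: [0.0, 0.997, 0.08, -0.001]
contact_force: [-3.4, -0.5, 4.2]
gripper_width: 0.36
grasp_force: 55.8
```

```bash
python3 st.py
```

```text
18.8833 [ 528.98 -178.79  117.46] [ 0.    1.    0.08 -0.  ] [-3.35 -0.49  4.2 ] [-0.33  0.73 -0.27] 0.35972774278606745 55.81990944687277 [ 0.5   0.46 -0.29  1.89  0.18  0.81 -1.3 ]
```

move_arm(
  rows=[
    [-1,[0,0,0],4],
    [-1,[0,0,0],0],
  ],
)

```text
clock: 19.05
ee_pos: [528.3, -178.9, 117.5]
tcp_rot: [0.0, 0.999, 0.046, -0.002]
contact_force: [-4.1, -2.9, 6.6]
gripper_width: 0.345
grasp_force: 57.5
```

```bash
python3 st.py
```

```text
19.05 [ 528.35 -178.87  117.51] [ 0.    1.    0.05 -0.  ] [-4.11 -2.88  6.62] [-0.47  1.29 -0.1 ] 0.3449947752200874 57.49182343482971 [ 0.48  0.46 -0.28  1.89  0.17  0.81 -1.36]
```

move_arm(
  rows=[
    [-1,[0,0,0],4],
    [-1,[0,0,0],0],
  ],
)

```text
clock: 19.22
ee_pos: [528.2, -178.8, 117.5]
tcp_rot: [0.001, 1.0, 0.012, -0.002]
contact_force: [-5.4, -1.9, 8.1]
gripper_width: 0.343
grasp_force: 57.9
```

```bash
python3 st.py
```

```text
19.2167 [ 528.17 -178.8   117.53] [ 0.    1.    0.01 -0.  ] [-5.38 -1.89  8.1 ] [-0.54  1.48  0.37] 0.34265151542104116 57.89710521697998 [ 0.47  0.46 -0.26  1.9   0.16  0.81 -1.42]
```

move_arm(
  rows=[
    [-1,[0,0,-0.1],3],
    [-1,[0,0,0],3],
  ],
)

```text
clock: 19.38
ee_pos: [527.9, -178.6, 117.6]
tcp_rot: [0.001, 0.999, -0.039, -0.002]
contact_force: [-2.8, -1.1, 1.2]
gripper_width: 0.341
grasp_force: 58.0
```

```bash
python3 st.py
```

```text
19.3833 [ 527.93 -178.58  117.56] [ 0.    1.   -0.04 -0.  ] [-2.78 -1.06  1.22] [-0.65  0.99  0.15] 0.34101014945755675 57.96461462974548 [ 0.45  0.45 -0.24  1.9   0.14  0.81 -1.51]
```

move_arm(
  rows=[
    [-1,[0,0,0],0],
    [-1,[0,0,0],0],
  ],
)

```text
clock: 19.55
ee_pos: [528.1, -178.7, 117.6]
tcp_rot: [0.0, 0.999, -0.04, -0.002]
contact_force: [-4.7, -1.9, 0.8]
gripper_width: 0.341
grasp_force: 58.0
```

```bash
python3 st.py
```

```text
19.55 [ 528.05 -178.72  117.58] [ 0.    1.   -0.04 -0.  ] [-4.71 -1.94  0.82] [-0.68  1.42 -0.24] 0.3405489282970031 57.963913679122925 [ 0.45  0.45 -0.24  1.9   0.14  0.81 -1.51]
```

move_arm(
  rows=[
    [-1,[0,0,0],3],
    [-1,[0,0,0],3],
  ],
)

```text
clock: 19.72
ee_pos: [528.1, -178.4, 117.6]
tcp_rot: [0.0, 0.996, -0.093, -0.002]
contact_force: [-4.5, -0.5, 1.7]
gripper_width: 0.342
grasp_force: 58.0
```

```bash
python3 st.py
```

```text
19.7167 [ 528.08 -178.41  117.56] [ 0.    1.   -0.09 -0.  ] [-4.5  -0.54  1.73] [-0.42  1.51  0.06] 0.3417954421780047 57.955448627471924 [ 0.43  0.45 -0.21  1.9   0.13  0.81 -1.6 ]
```

move_arm(
  rows=[
    [-1,[0,0,0],3],
    [-1,[0,0,0],3],
  ],
)

```text
clock: 19.88
ee_pos: [528.1, -178.2, 117.5]
tcp_rot: [0.0, 0.989, -0.145, -0.002]
contact_force: [-4.7, -1.0, 0.6]
gripper_width: 0.347
grasp_force: 58.0
```

```bash
python3 st.py
```

```text
19.8833 [ 528.15 -178.17  117.52] [ 0.    0.99 -0.14 -0.  ] [-4.71 -0.98  0.61] [-0.25  1.43  0.45] 0.3469987245904524 58.03125321865082 [ 0.42  0.45 -0.19  1.9   0.11  0.81 -1.7 ]
```

move_arm(
  rows=[
    [-1,[0,0,0],2],
    [-1,[0,0,0],2],
  ],
)

```text
clock: 20.05
ee_pos: [528.2, -178.0, 117.5]
tcp_rot: [0.0, 0.984, -0.179, -0.002]
contact_force: [-4.9, -1.2, 1.3]
gripper_width: 0.348
grasp_force: 58.0
```

```bash
python3 st.py
python3 - <<'E'
from h import *
from cell import manip
S=manip.snapshot("side"); cv2.imwrite("pics/stop.png",cv2.resize(S["pixels"][185:285,340:440],(600,600),interpolation=cv2.INTER_CUBIC))
E
```

```text
20.05 [ 528.2  -178.02  117.49] [ 0.    0.98 -0.18 -0.  ] [-4.91 -1.22  1.28] [-0.31  1.42  0.06] 0.3478608345579796 57.95676827430725 [ 0.4   0.45 -0.17  1.9   0.1   0.81 -1.76]
```

View pics/stop.png

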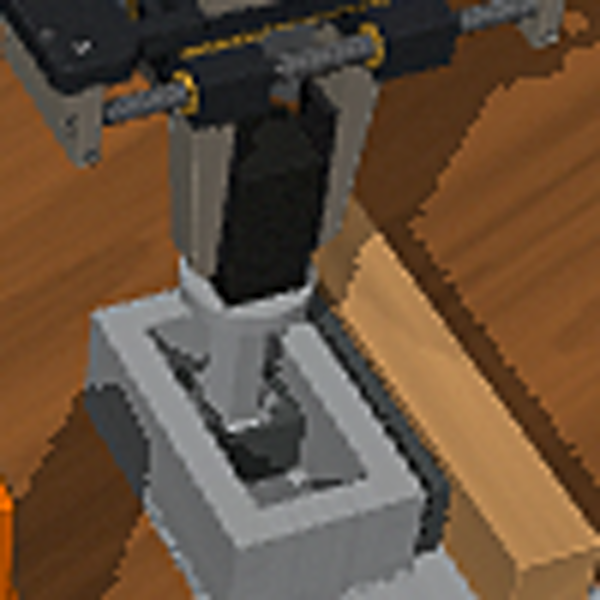

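The key is gripped squarely in the socket, with the side view showing the handle at about (379,217). I need its true yaw to tell whether the bolt is at its stop, so I'll open and measure numerically.

```bash
cat > ky.py <<'E'
from h import *
from cell import manip
np.set_printoptions(precision=2,suppress=True)
def run(zt=13):
    S=manip.snapshot("side"); g=S["pixels"].max(2);m=np.zeros((480,640),np.uint8)
    # handle-only window: projected generous box
    h=cv2.convexHull(proj(S,pose([528.5,-177.5,0],[[a,b,z] for a in(-24,24) for b in(-24,24) for z in(zt+86,zt+156)])).astype(np.int32))
    w=np.zeros_like(m);cv2.fillConvexPoly(w,h,1); m=((g<45)&(w>0)).astype(np.uint8)
    n,lb,st,ce=cv2.connectedComponentsWithStats(m);k=1+st[1:,4].argmax()
    box=[[a,b,z] for a in(-16,16) for b in(-16,16) for z in(zt+88,zt+150)]
    r=iou_fit([S],[(lb==k).astype(float)],box,[528,-178]);print("keyyaw",st[k],r.x[:2],np.degrees(r.x[2]),r.fun)
    # face shading: mean brightness in the two visible side halves
E
python3 -c "
import ky;ky.run()"
```

```text
keyyaw [371 195  25  41 609] [ 528.4  -186.83] -49.267112567543464 0.213091596958642
```

move_arm(
  rows=[
    [0.6,[0,0,0],0],
    [0.6,[0,0,0],0],
    [0.6,[0,0,0],0],
    [0.6,[0,0,0],0],
    [0.6,[0,0,0],0],
  ],
)

```text
clock: 20.57
ee_pos: [530.4, -177.9, 118.3]
tcp_rot: [-0.0, 0.984, -0.178, 0.001]
contact_force: [-0.1, 0.3, -0.7]
gripper_width: 0.685
grasp_force: 0.0
```

```bash
python3 st.py; python3 -c "
import ky;ky.run();ky.run(13.5)"
```

```text
20.5667 [ 530.41 -177.91  118.3 ] [-0.    0.98 -0.18  0.  ] [-0.1   0.35 -0.69] [ 0.    0.04 -0.01] 0.6846668357168888 0.0 [ 0.4   0.45 -0.17  1.9   0.1   0.8  -1.76]
keyyaw [367 199  35  37 735] [ 529.43 -179.64] -26.389051223905728 0.2549432014978943
keyyaw [367 199  35  37 717] [ 529.24 -178.7 ] -29.384516812404723 0.2445334376544227
```

move_arm(
  rows=[
    [0.6,[0,0,-1],0],
    [0.6,[0,0,-4],0],
    [0.6,[0,0,-4],0],
    [0.6,[0,0,-4],0],
    [0.6,[0,0,0],0],
  ],
)

```text
clock: 21.08
ee_pos: [534.3, -179.1, 257.3]
tcp_rot: [0.001, 0.984, -0.179, 0.008]
contact_force: [1.6, -0.6, -0.0]
gripper_width: 0.801
grasp_force: 0.0
```

```bash
python3 st.py; python3 -c "
import ky;ky.run();ky.run(14)"
```

```text
21.0833 [ 534.34 -179.11  257.27] [ 0.    0.98 -0.18  0.01] [ 1.57 -0.55 -0.05] [ 0.04 -0.14  0.01] 0.8014911861795981 0.0 [ 0.42  0.28 -0.19  1.77  0.06  1.07 -1.72]
keyyaw [372 202  22  34 574] [ 529.08 -178.55] -29.489862409201667 0.084683936781067
keyyaw [372 202  22  34 574] [ 528.46 -177.69] -29.593397198640698 0.08624131998945195
```

move_arm(
  rows=[
    [0.6,[0,0,0],5],
    [0.6,[0,0,3],4],
    [0.6,[0,0,4],0],
    [0.6,[0,0,3.5],0],
    [0.6,[0,0,2],0],
    [0.6,[0,0,0.5],0],
    [0.6,[0,0,0],0],
    [0.6,[0,0,0],0],
    [-1,[0,0,0],0],
    [-1,[0,0,0],0],
    [-1,[0,0,0],0],
    [-1,[0,0,0],0],
    [-1,[0,0,0],0],
    [-1,[0,0,0],0],
    [-1,[0,0,0],0],
  ],
  squeeze=45,
)

```text
clock: 22.43
ee_pos: [529.9, -178.5, 118.2]
tcp_rot: [0.0, 0.967, -0.255, 0.0]
contact_force: [0.5, -0.2, -1.6]
gripper_width: 0.348
grasp_force: 45.0
```

```bash
python3 st.py
```

```text
22.4333 [ 529.86 -178.48  118.18] [ 0.    0.97 -0.26  0.  ] [ 0.5  -0.24 -1.6 ] [-0.25 -0.26 -0.03] 0.3478396092925829 44.98824656009674 [ 0.39  0.44 -0.15  1.9   0.09  0.8  -1.9 ]
```

move_arm(
  rows=[
    [-1,[0,0,0],3],
    [-1,[0,0,0],3],
    [-1,[0,0,0],3],
  ],
)

```text
clock: 22.68
ee_pos: [529.5, -178.6, 117.8]
tcp_rot: [0.0, 0.943, -0.332, -0.0]
contact_force: [-0.1, -1.8, -2.8]
gripper_width: 0.352
grasp_force: 45.0
```

```bash
python3 st.py
```

```text
22.6833 [ 529.49 -178.56  117.75] [ 0.    0.94 -0.33 -0.  ] [-0.1  -1.82 -2.85] [-0.34 -0.15 -0.02] 0.35151052528935806 44.986428022384644 [ 0.36  0.44 -0.12  1.9   0.07  0.8  -2.04]
```

move_arm(
  rows=[
    [-1,[0,0,0],3],
    [-1,[0,0,0],3],
  ],
)

```text
clock: 22.85
ee_pos: [529.9, -178.6, 117.8]
tcp_rot: [0.0, 0.925, -0.381, 0.0]
contact_force: [1.2, -0.9, -2.9]
gripper_width: 0.345
grasp_force: 45.0
```

```bash
python3 st.py
```

```text
22.85 [ 529.9  -178.58  117.8 ] [ 0.    0.92 -0.38  0.  ] [ 1.18 -0.93 -2.87] [-0.29 -0.4   0.01] 0.3446834101405835 44.98677670955658 [ 0.34  0.44 -0.09  1.9   0.06  0.8  -2.14]
```

move_arm(
  rows=[
    [-1,[0,0,0],3],
    [-1,[0,0,0],3],
  ],
)

```text
clock: 23.02
ee_pos: [530.0, -178.6, 117.8]
tcp_rot: [0.0, 0.904, -0.428, 0.0]
contact_force: [1.4, -1.7, -2.4]
gripper_width: 0.344
grasp_force: 45.1
```

```bash
python3 st.py
```

```text
23.0167 [ 530.04 -178.56  117.83] [ 0.    0.9  -0.43  0.  ] [ 1.4  -1.69 -2.44] [-0.26 -0.43  0.79] 0.3435303009940456 45.069565773010254 [ 0.32  0.44 -0.07  1.9   0.04  0.8  -2.23]
```

move_arm(
  rows=[
    [-1,[0,0,0],2],
    [-1,[0,0,0],2],
  ],
)

```text
clock: 23.18
ee_pos: [530.1, -178.5, 117.8]
tcp_rot: [0.001, 0.889, -0.458, 0.001]
contact_force: [1.0, -2.0, -3.2]
gripper_width: 0.345
grasp_force: 45.2
```

```bash
python3 st.py
```

```text
23.1833 [ 530.09 -178.48  117.83] [ 0.    0.89 -0.46  0.  ] [ 0.97 -2.04 -3.22] [-0.4  -0.45  1.05] 0.34491695655740684 45.15778362751007 [ 0.31  0.44 -0.05  1.91  0.03  0.8  -2.29]
```

Torque rises sharply again exactly 60° on from the earlier stop. So the bolt is home, and the key had cammed over one hex position when I overdrove it. I'll back off into the middle of the play and lift slowly.

move_arm(
  rows=[
    [-1,[0,0,0],-5],
    [-1,[0,0,0],-4],
    [-1,[0,0,0],0],
    [-1,[0,0,0],0],
    [-1,[0,0,-0.5],0],
    [-1,[0,0,-0.7],0],
    [-1,[0,0,-0.8],0],
    [-1,[0,0,0],0],
  ],
)

```text
clock: 23.85
ee_pos: [524.1, -173.9, 128.9]
tcp_rot: [-0.001, 0.922, -0.388, -0.008]
contact_force: [8.5, 1.5, -52.0]
gripper_width: 0.344
grasp_force: 44.8
```

```bash
python3 st.py
```

```text
23.85 [ 524.06 -173.86  128.91] [-0.    0.92 -0.39 -0.01] [  8.51   1.52 -51.96] [ 0.91 -2.54  0.18] 0.34406549119127927 44.846264719963074 [ 0.34  0.42 -0.09  1.9   0.05  0.84 -2.15]
```

move_arm(
  rows=[
    [-1,[0,0,0],0],
    [-1,[0,0,0],0],
  ],
)

```text
clock: 24.02
ee_pos: [524.1, -173.8, 128.9]
tcp_rot: [-0.001, 0.922, -0.387, -0.008]
contact_force: [8.7, 0.5, -51.3]
gripper_width: 0.345
grasp_force: 44.8
```

```bash
python3 st.py;  python3 -c "
from ky import *
S=manip.snapshot('side')
# collar/shaft: report brightness column profile below the handle to find black handle bottom row
g=S['pixels'].max(2)
for zt in (13,23,33): print(zt,proj(S,[529.5,-178,zt+88]),proj(S,[529.5,-178,zt+80]))
for r in range(225,250): print(r,g[r,374:392:2])
"
```

```text
24.0167 [ 524.07 -173.85  128.88] [-0.    0.92 -0.39 -0.01] [  8.68   0.48 -51.28] [ 0.9  -2.47  0.21] 0.34495248043215687 44.846094846725464 [ 0.34  0.42 -0.09  1.9   0.05  0.84 -2.15]
13 [[380.81 229.91]] [[380.46 232.6 ]]
23 [[381.26 226.51]] [[380.9  229.23]]
33 [[381.71 223.06]] [[381.35 225.82]]
225 [17 24 23 25 25 24 21 25 20]
226 [12 22 22 25 26 27 28 24 19]
227 [ 0 26 23 24 25 22 23 26 40]
228 [ 0 21 26 23 22 22 25 23 37]
229 [ 0 25 24 23 23 25 20 23 59]
230 [35 27 22 22 23 24 25 24 87]
231 [34 21 23 26 23 27 26 23 80]
232 [ 34  25  22  22  25  22  25  20 108]
233 [ 40  21  24  25  22  22  21  20 104]
234 [ 21  18  21  16  20  20  21  15 178]
235 [ 78  10   7  11  11  11  11  10 175]
236 [170 172 123 125 127  81  86  88 154]
237 [127 158 161 160 162 165 169 169  86]
238 [117 126 158 154 156 157 163 130  85]
239 [120 118 119 127 138 136 105  94  90]
240 [111 120 124 120 120 114 108 127 159]
241 [115 107 124 123 124 122  91 156 152]
242 [112 107 120 119 124  72  43 157 149]
243 [112 107 119 117 123  77  51 158 150]
244 [ 96 106 119 119 126  80  51 130 151]
245 [101 106 118 118 113  73  53 100 153]
246 [113 107 121 119 112  70  53 104 156]
247 [111 108 118 119  99  58 118 105 128]
248 [107 108 120 119  85  52  59 107  97]
249 [111 109 116 118  85  91  65 108 104]
```

```bash
python3 -c "
from ky import *
S=manip.snapshot('side')
for zt in (13,16,20,24):
  print(zt,[proj(S,[x-11.8,y+10.8,zt+88])[0] for x,y in((529,-178),(526,-175.5))],[proj(S,[x-17.8,y+16.2,zt+88])[0] for x,y in((529,-178),(526,-175.5))])
print(manip.state()['joint_torque'])
"
```

```text
13 [array([381.55, 235.36]), array([381.78, 236.68])] [array([381.87, 238.1 ]), array([382.1 , 239.43])]
16 [array([381.69, 234.35]), array([381.91, 235.67])] [array([382.01, 237.08]), array([382.24, 238.41])]
20 [array([381.87, 232.99]), array([382.1 , 234.31])] [array([382.19, 235.72]), array([382.42, 237.05])]
24 [array([382.05, 231.62]), array([382.28, 232.94])] [array([382.38, 234.35]), array([382.61, 235.69])]
[  2.34 -72.24   0.9  -32.58   1.1    2.97  -0.21]
```

move_arm(
  rows=[
    [-1,[0,0,0.5],0],
    [-1,[0,0,0.4],0],
    [-1,[0,0,0],0],
    [-1,[0,0,0],0],
  ],
)

```text
clock: 24.45
ee_pos: [527.3, -175.7, 128.4]
tcp_rot: [-0.0, 0.922, -0.387, -0.003]
contact_force: [-4.5, 3.9, -4.6]
gripper_width: 0.347
grasp_force: 45.0
```

```bash
python3 st.py
```

```text
24.45 [ 527.33 -175.7   128.38] [-0.    0.92 -0.39 -0.  ] [-4.53  3.9  -4.64] [1.5  0.97 0.29] 0.346893818658273 45.000194907188416 [ 0.34  0.42 -0.09  1.9   0.05  0.83 -2.15]
```

move_arm(
  rows=[
    [0.3,[0,0,0],0],
    [0.3,[0,0,0],0],
    [0.3,[0,0,0],0],
    [0.3,[0,0,0],0],
    [0.3,[0,0,0.5],0],
    [0.3,[0,0,0.4],0],
    [0.3,[0,0,0],0],
    [0.3,[0,0,0],0],
  ],
)

```text
clock: 25.12
ee_pos: [529.4, -178.1, 119.6]
tcp_rot: [0.0, 0.922, -0.388, -0.0]
contact_force: [-0.2, -0.5, 0.2]
gripper_width: 0.654
grasp_force: 0.0
```

```bash
python3 st.py
```

```text
25.1167 [ 529.44 -178.07  119.56] [ 0.    0.92 -0.39 -0.  ] [-0.2  -0.53  0.16] [ 0.05 -0.01  0.05] 0.6544285083425072 0.0 [ 0.34  0.44 -0.09  1.9   0.05  0.8  -2.15]
```

move_arm(
  rows=[
    [-1,[0,0,0],0],
    [-1,[0,0,0],0],
    [-1,[0,0,0],0],
    [-1,[0,0,0],0],
    [-1,[0,0,0],0],
    [-1,[0,0,0],0],
    [-1,[0,0,-0.1],0],
    [-1,[0,0,-0.1],0],
    [-1,[0,0,0],0],
  ],
  squeeze=50,
)

```text
clock: 25.87
ee_pos: [529.4, -178.1, 120.4]
tcp_rot: [0.0, 0.922, -0.387, -0.0]
contact_force: [5.3, -2.2, -18.6]
gripper_width: 0.346
grasp_force: 50.0
```

```bash
python3 st.py
```

```text
25.8667 [ 529.41 -178.07  120.37] [ 0.    0.92 -0.39 -0.  ] [  5.29  -2.2  -18.65] [-0.45 -1.59  0.13] 0.34629194315083334 49.95380401611328 [ 0.34  0.44 -0.09  1.9   0.05  0.81 -2.15]
```

move_arm(
  rows=[
    [-1,[0,0,0],-3],
    [-1,[0,0,0],3],
    [-1,[0,0,0],3],
    [-1,[0,0,0],-3],
  ],
)

```text
clock: 26.2
ee_pos: [529.4, -178.1, 120.4]
tcp_rot: [0.0, 0.921, -0.389, -0.0]
contact_force: [5.2, -2.0, -19.9]
gripper_width: 0.344
grasp_force: 50.0
```

```bash
python3 st.py
```

```text
26.2 [ 529.41 -178.09  120.36] [ 0.    0.92 -0.39 -0.  ] [  5.21  -1.99 -19.88] [-0.55 -1.49 -0.27] 0.3436124489620133 49.966349601745605 [ 0.33  0.44 -0.09  1.9   0.05  0.81 -2.15]
```

move_arm(
  rows=[
    [-1,[0.15,0,0],0],
    [-1,[0.15,0,0],0],
    [-1,[0,0,0],0],
  ],
)

```text
clock: 26.45
ee_pos: [530.1, -178.7, 120.4]
tcp_rot: [-0.0, 0.922, -0.388, -0.003]
contact_force: [0.9, 2.6, -21.2]
gripper_width: 0.349
grasp_force: 50.0
```

```bash
python3 st.py
```

```text
26.45 [ 530.08 -178.66  120.41] [-0.    0.92 -0.39 -0.  ] [  0.92   2.63 -21.17] [ 0.82 -0.55 -0.03] 0.3487594735318679 49.95411157608032 [ 0.34  0.44 -0.09  1.9   0.05  0.81 -2.15]
```

move_arm(
  rows=[
    [-1,[0,0,0],-2],
    [-1,[0,0,0],-2],
    [-1,[0,0,0],0],
  ],
)

```text
clock: 26.7
ee_pos: [530.0, -178.8, 120.4]
tcp_rot: [-0.0, 0.935, -0.355, -0.003]
contact_force: [1.7, 3.2, -22.4]
gripper_width: 0.345
grasp_force: 50.0
```

```bash
python3 st.py
```

```text
26.7 [ 530.01 -178.76  120.44] [-0.    0.93 -0.35 -0.  ] [  1.74   3.25 -22.45] [ 1.05 -0.45 -0.11] 0.3453755998369636 49.954052567481995 [ 0.35  0.44 -0.11  1.9   0.06  0.81 -2.08]
```

move_arm(
  rows=[
    [-1,[0,0,0],-2],
    [-1,[0,0,0],-2],
    [-1,[0,0,0],0],
  ],
)

```text
clock: 26.95
ee_pos: [530.0, -178.9, 120.5]
tcp_rot: [-0.0, 0.947, -0.322, -0.002]
contact_force: [1.3, 3.0, -24.4]
gripper_width: 0.344
grasp_force: 50.0
```

```bash
python3 st.py
```

```text
26.95 [ 529.98 -178.88  120.47] [-0.    0.95 -0.32 -0.  ] [  1.32   2.95 -24.39] [ 1.25 -0.36 -0.1 ] 0.3444106947829131 49.9537056684494 [ 0.36  0.44 -0.12  1.9   0.07  0.81 -2.02]
```

move_arm(
  rows=[
    [-1,[0.4,0,0],0],
    [-1,[0.3,0,0],0],
    [-1,[-0.7,0,0],0],
    [-1,[-0.7,0,0],0],
    [-1,[0.7,0,0],0],
    [-1,[0,0.7,0],0],
    [-1,[0,-0.7,0],0],
    [-1,[0,-0.7,0],0],
    [-1,[0,0.7,0],0],
    [-1,[0,0,0],0],
  ],
)

```text
clock: 27.78
ee_pos: [530.5, -179.4, 121.5]
tcp_rot: [-0.0, 0.947, -0.323, -0.002]
contact_force: [-0.5, 3.4, -19.5]
gripper_width: 0.347
grasp_force: 50.0
```

```bash
python3 st.py
```

```text
27.7833 [ 530.55 -179.42  121.53] [-0.    0.95 -0.32 -0.  ] [ -0.45   3.4  -19.48] [1.31 0.32 0.24] 0.34737044597762384 49.98522877693176 [ 0.36  0.44 -0.12  1.89  0.07  0.81 -2.02]
```

move_arm(
  rows=[
    [-1,[0.7,0,-0.1],0],
    [-1,[-0.7,0,0],0],
    [-1,[-0.7,0,0],0],
    [-1,[0.7,0,-0.1],0],
    [-1,[0,0.7,0],0],
    [-1,[0,-0.7,0],0],
    [-1,[0,-0.7,0],0],
    [-1,[0,0.7,0],0],
    [-1,[0.7,0,-0.1],0],
    [-1,[-0.7,0,0],0],
    [-1,[-0.7,0,0],0],
    [-1,[0.7,0,0],0],
    [-1,[0,0.7,0],0],
    [-1,[0,-0.7,0],0],
    [-1,[0,-0.7,0],0],
    [-1,[0,0.7,0],0],
    [-1,[0,0,0],0],
  ],
  squeeze=58,
)

```text
clock: 29.2
ee_pos: [530.2, -179.2, 123.8]
tcp_rot: [-0.001, 0.947, -0.323, -0.002]
contact_force: [-1.0, 3.4, -26.1]
gripper_width: 0.346
grasp_force: 58.0
```

```bash
python3 st.py; python3 -c "
from ky import *
S=manip.snapshot('side');g=S['pixels'].max(2)
for r in range(229,240): print(r,g[r,374:392:2])"
```

```text
29.2 [ 530.24 -179.19  123.8 ] [-0.    0.95 -0.32 -0.  ] [ -1.02   3.4  -26.09] [1.39 0.36 0.28] 0.34592729300648645 57.98193097114563 [ 0.36  0.44 -0.12  1.89  0.07  0.82 -2.02]
229 [ 0 23 26 23 24 23 25 25 39]
230 [38 24 22 24 25 25 22 23 33]
231 [82 25 25 27 22 20 24 23 56]
232 [78 23 25 25 24 23 24 20 81]
233 [175  18  22  25  13  19  17  16  78]
234 [169   9  11  13  14  13  12  31 176]
235 [169  47 123 127 174 172 172 167 129]
236 [121 167 159 161 153 156 157 160  88]
237 [124 123 145 155 152 156 130  93  91]
238 [122 126 118 120 126 116 108  94  97]
239 [113 124 122 125 118 122 110 126 161]
```

The wiggle works: the key is rising, with the handle's lower edge moved up about 1 px. I'll carry on with a stronger pull.

move_arm(
  rows=[
    [-1,[0.7,0,-0.2],0],
    [-1,[-0.7,0,0],0],
    [-1,[-0.7,0,-0.1],0],
    [-1,[0.7,0,0],0],
    [-1,[0,0.7,-0.1],0],
    [-1,[0,-0.7,0],0],
    [-1,[0,-0.7,-0.1],0],
    [-1,[0,0.7,0],0],
    [-1,[0.7,0,-0.1],0],
    [-1,[-0.7,0,0],0],
    [-1,[-0.7,0,-0.1],0],
    [-1,[0.7,0,0],0],
    [-1,[0,0.7,-0.1],0],
    [-1,[0,-0.7,0],0],
    [-1,[0,-0.7,-0.1],0],
    [-1,[0,0.7,0],0],
  ],
  squeeze=60,
)

```text
clock: 30.58
ee_pos: [528.9, -178.6, 129.8]
tcp_rot: [-0.0, 0.947, -0.322, -0.004]
contact_force: [6.0, 8.3, -43.4]
gripper_width: 0.346
grasp_force: 60.0
```

```bash
python3 st.py; python3 -c "
from ky import *
S=manip.snapshot('side');g=S['pixels'].max(2)
for r in range(226,238): print(r,g[r,374:392:2])"
```

```text
30.5833 [ 528.89 -178.59  129.78] [-0.    0.95 -0.32 -0.  ] [  6.05   8.35 -43.43] [ 3.34 -1.9   0.14] 0.34564403333270155 59.96380805969238 [ 0.36  0.43 -0.12  1.89  0.07  0.84 -2.02]
226 [ 0 20 25 24 24 22 21 23 20]
227 [ 0 19 27 25 22 26 23 24 18]
228 [37 20 23 26 26 21 24 20 19]
229 [85 24 21 23 21 23 24 25 18]
230 [78 23 24 23 26 24 21 19 17]
231 [177  21  23  27  22  24  21  24  36]
232 [172  16  23  24  24  23  19  21  24]
233 [166   3  13  12  10  10   9  12 133]
234 [164  20  82  84  76 127 125 170 172]
235 [130 170 159 166 162 160 160 159 107]
236 [120 132 144 155 154 156 156 129  90]
237 [125 125 119 129 136 136 107  96  92]
```

move_arm(
  rows=[
    [-1,[1.0,0,0],0],
    [-1,[-1.0,0,0],0],
    [-1,[-1.0,0,0],0],
    [-1,[1.0,0,0],0],
    [-1,[0,1.0,0],0],
    [-1,[0,-1.0,0],0],
    [-1,[0,-1.0,0],0],
    [-1,[0,1.0,0],0],
    [-1,[1.0,0,0],0],
    [-1,[-1.0,0,0],0],
    [-1,[-1.0,0,0],0],
    [-1,[1.0,0,0],0],
    [-1,[0,1.0,0],0],
    [-1,[0,-1.0,0],0],
    [-1,[0,-1.0,0],0],
    [-1,[0,1.0,0],0],
  ],
  squeeze=60,
)

```text
clock: 31.97
ee_pos: [532.9, -181.3, 136.5]
tcp_rot: [0.001, 0.947, -0.322, 0.001]
contact_force: [2.4, 9.2, -7.6]
gripper_width: 0.345
grasp_force: 60.0
```

```bash
python3 st.py; python3 -c "
from ky import *
S=manip.snapshot('side');g=S['pixels'].max(2)
for r in range(226,238): print(r,g[r,374:392:2])"
```

```text
31.9667 [ 532.91 -181.26  136.48] [ 0.    0.95 -0.32  0.  ] [ 2.43  9.23 -7.61] [ 3.62 -0.89  0.2 ] 0.3451458189347988 59.992244839668274 [ 0.36  0.42 -0.12  1.88  0.07  0.84 -2.02]
226 [ 0 31 23 25 22 27 23 24 13]
227 [38 26 23 25 25 25 22 26 38]
228 [81 25 21 24 24 25 23 20 32]
229 [125  20  24  21  25  23  24  20  58]
230 [171  20  23  24  21  19  19  19  79]
231 [166  10  15  13  10  15  13  10 128]
232 [162  81  47 126 123 123 169 170 151]
233 [132 164 159 160 155 157 153 158  91]
234 [120 133 144 155 149 154 143  99  95]
235 [120 126 119 130 127 129 110 100  59]
236 [135 128 122 125 123 122 114  96  96]
237 [112 111 121 128 122 128 107 165 168]
```

move_arm(
  rows=[
    [-1,[-0.35,-0.15,0],0],
    [-1,[0,0,0],0],
    [-1,[0,0,0],0],
  ],
)

```text
clock: 32.27
ee_pos: [532.2, -179.8, 136.4]
tcp_rot: [0.001, 0.947, -0.323, 0.003]
contact_force: [-0.9, -5.9, 0.9]
gripper_width: 0.346
grasp_force: 60.0
```

```bash
python3 st.py
```

```text
32.2667 [ 532.19 -179.76  136.44] [ 0.    0.95 -0.32  0.  ] [-0.95 -5.85  0.94] [-1.91  0.33  0.2 ] 0.3463034741328696 60.00481724739075 [ 0.36  0.42 -0.12  1.89  0.07  0.83 -2.02]
```

move_arm(
  rows=[
    [-1,[0,0,0],3],
    [-1,[0,0,0],3],
    [-1,[0,0,0],3],
  ],
)

```text
clock: 32.52
ee_pos: [532.0, -180.0, 136.4]
tcp_rot: [0.001, 0.918, -0.397, 0.003]
contact_force: [-1.9, -5.5, 2.0]
gripper_width: 0.343
grasp_force: 60.0
```

```bash
python3 st.py
```

```text
32.5167 [ 531.97 -180.04  136.42] [ 0.    0.92 -0.4   0.  ] [-1.87 -5.49  2.  ] [-1.98  0.62  0.29] 0.3426917637064632 60.01110076904297 [ 0.33  0.42 -0.09  1.89  0.05  0.83 -2.17]
```

move_arm(
  rows=[
    [-1,[0.1,0.1,0],2],
    [-1,[0,0,0],2],
  ],
)

```text
clock: 32.68
ee_pos: [531.9, -180.5, 136.4]
tcp_rot: [0.001, 0.904, -0.428, 0.003]
contact_force: [-1.0, -3.5, 2.0]
gripper_width: 0.348
grasp_force: 60.0
```

```bash
python3 st.py
```

```text
32.6833 [ 531.92 -180.51  136.4 ] [ 0.    0.9  -0.43  0.  ] [-0.99 -3.51  1.99] [-1.39  0.67  0.3 ] 0.3478819962403719 60.006805658340454 [ 0.32  0.41 -0.07  1.89  0.04  0.83 -2.23]
```

move_arm(
  rows=[
    [-1,[0,0,0],2],
    [-1,[0,0,0],0],
  ],
)

```text
clock: 32.85
ee_pos: [531.9, -180.4, 136.4]
tcp_rot: [0.001, 0.896, -0.443, 0.003]
contact_force: [-1.8, -5.3, 4.0]
gripper_width: 0.345
grasp_force: 60.0
```

```bash
python3 st.py
```

```text
32.85 [ 531.87 -180.41  136.36] [ 0.    0.9  -0.44  0.  ] [-1.75 -5.3   3.96] [-1.66  0.69  0.47] 0.3452585747258123 60.038158893585205 [ 0.32  0.41 -0.06  1.89  0.04  0.83 -2.26]
```

move_arm(
  rows=[
    [-1,[0,0,0],2],
    [-1,[0,0,0],0],
  ],
)

```text
clock: 33.02
ee_pos: [531.8, -180.4, 136.3]
tcp_rot: [0.001, 0.889, -0.458, 0.003]
contact_force: [-1.4, -5.2, 5.0]
gripper_width: 0.344
grasp_force: 60.1
```

```bash
python3 st.py
```

```text
33.0167 [ 531.77 -180.39  136.33] [ 0.    0.89 -0.46  0.  ] [-1.4  -5.2   4.96] [-1.73  0.71  0.66] 0.34424442363030794 60.070892572402954 [ 0.31  0.41 -0.06  1.89  0.03  0.83 -2.29]
```

move_arm(
  rows=[
    [-1,[0,0,0],-3],
    [-1,[0,0,0],0],
  ],
)

```text
clock: 33.18
ee_pos: [531.8, -180.5, 136.3]
tcp_rot: [0.0, 0.901, -0.435, 0.003]
contact_force: [-0.9, -4.9, 5.5]
gripper_width: 0.344
grasp_force: 60.0
```

```bash
python3 st.py
```

```text
33.1833 [ 531.84 -180.52  136.33] [ 0.    0.9  -0.43  0.  ] [-0.93 -4.88  5.54] [-1.65  0.56 -0.08] 0.34441275786257036 59.999356269836426 [ 0.32  0.41 -0.07  1.89  0.04  0.83 -2.24]
```

move_arm(
  rows=[
    [-1,[0.7,0,-0.2],0],
    [-1,[-0.7,0,-0.1],0],
    [-1,[-0.7,0,-0.1],0],
    [-1,[0.7,0,-0.1],0],
    [-1,[0,0.7,-0.1],0],
    [-1,[0,-0.7,-0.1],0],
    [-1,[0,-0.7,-0.1],0],
    [-1,[0,0.7,-0.1],0],
    [-1,[0,0,0],0],
  ],
)

```text
clock: 33.93
ee_pos: [527.7, -176.1, 138.2]
tcp_rot: [-0.001, 0.9, -0.435, -0.003]
contact_force: [4.9, -0.1, -34.2]
gripper_width: 0.345
grasp_force: 60.0
```

```bash
python3 st.py
```

```text
33.9333 [ 527.71 -176.15  138.15] [-0.    0.9  -0.43 -0.  ] [  4.86  -0.12 -34.18] [ 0.1  -1.59  0.19] 0.3450181546868726 59.96992886066437 [ 0.32  0.41 -0.07  1.89  0.03  0.85 -2.24]
```

Keep wiggling with this pull, using a larger amplitude.

move_arm(
  rows=[
    [-1,[1.0,0,0],0],
    [-1,[-1.0,0,0],0],
    [-1,[-1.0,0,0],0],
    [-1,[1.0,0,0],0],
    [-1,[0,1.0,0],0],
    [-1,[0,-1.0,0],0],
    [-1,[0,-1.0,0],0],
    [-1,[0,1.0,0],0],
    [-1,[1.0,0,-0.1],0],
    [-1,[-1.0,0,0],0],
    [-1,[-1.0,0,-0.1],0],
    [-1,[1.0,0,0],0],
    [-1,[0,1.0,-0.1],0],
    [-1,[0,-1.0,0],0],
    [-1,[0,-1.0,-0.1],0],
    [-1,[0,1.0,0],0],
  ],
)

```text
clock: 35.27
ee_pos: [529.6, -178.1, 146.7]
tcp_rot: [0.001, 0.901, -0.435, -0.001]
contact_force: [5.9, 6.4, -16.5]
gripper_width: 0.34
grasp_force: 60.0
```

```bash
python3 st.py; python3 -c "
from ky import *
S=manip.snapshot('side');g=S['pixels'].max(2)
for r in range(222,236): print(r,g[r,374:392:2])"
```

```text
35.2667 [ 529.63 -178.07  146.75] [ 0.    0.9  -0.43 -0.  ] [  5.88   6.38 -16.5 ] [ 2.45 -1.7   0.17] 0.33964718931644156 59.98585760593414 [ 0.32  0.4  -0.07  1.88  0.04  0.86 -2.24]
222 [82 19 24 24 26 26 23 22 93]
223 [36 24 25 23 24 24 24 23 85]
224 [ 38  24  24  24  24  22  25  27 115]
225 [ 44  22  24  25  25  25  24  23 111]
226 [  0  22  28  24  26  25  28  23 105]
227 [  3  24  23  24  25  21  27  14 103]
228 [  6  20  23  23  27  25  24  21 172]
229 [  0  15  20  19  17  20  25  14 167]
230 [123  49  33  14  12  14  18   4 168]
231 [166 161 171 170 128  83  46  46 168]
232 [117 152 156 154 161 163 170 168  90]
233 [119 116 149 152 155 155 159 134  96]
234 [128 120 123 127 127 122 108 107  64]
235 [159 118 127 122 122 120 112 103  30]
```

move_arm(
  rows=[
    [-1,[1.0,0,0],0],
    [-1,[-1.0,0,0],0],
    [-1,[-1.0,0,0],0],
    [-1,[1.0,0,0],0],
    [-1,[0,1.0,0],0],
    [-1,[0,-1.0,0],0],
    [-1,[0,-1.0,0],0],
    [-1,[0,1.0,0],0],
    [-1,[1.0,0,-0.1],0],
    [-1,[-1.0,0,0],0],
    [-1,[-1.0,0,-0.1],0],
    [-1,[1.0,0,0],0],
    [-1,[0,1.0,-0.1],0],
    [-1,[0,-1.0,0],0],
    [-1,[0,-1.0,-0.1],0],
    [-1,[0,1.0,0],0],
  ],
)

```text
clock: 36.65
ee_pos: [530.7, -178.7, 151.7]
tcp_rot: [0.001, 0.901, -0.435, 0.0]
contact_force: [4.3, 5.6, -4.7]
gripper_width: 0.342
grasp_force: 59.9
```

```bash
python3 st.py; python3 -c "
from ky import *
S=manip.snapshot('side');g=S['pixels'].max(2)
for r in range(222,234): print(r,g[r,374:392:2])"
```

```text
36.65 [ 530.71 -178.73  151.74] [ 0.    0.9  -0.43  0.  ] [ 4.33  5.56 -4.75] [ 2.24 -1.72  0.11] 0.342297814110885 59.92400944232941 [ 0.32  0.39 -0.07  1.88  0.04  0.87 -2.24]
222 [34 19 25 25 23 24 25 24 85]
223 [ 42  21  24  25  24  26  26  20 112]
224 [ 44  23  27  21  23  22  21  21 111]
225 [  0  24  25  27  26  23  28  23 105]
226 [  6  22  27  24  23  26  22  20 103]
227 [ 3 24 23 20 20 25 23 19 99]
228 [  0  12  16  15  22  23  21  13 167]
229 [119  44  26  29  15  12  16  11 164]
230 [154 159 166 167 124 125  40  50 164]
231 [118 143 154 151 159 158 167 170  93]
232 [119 117 146 152 153 153 134 104  99]
233 [127 119 126 118 129 115 109 111  68]
```

move_arm(
  rows=[
    [-1,[-0.1,-0.3,0],0],
    [-1,[0,0,-0.2],0],
    [-1,[0,0,-0.2],0],
    [-1,[0,0,0],0],
  ],
)

```text
clock: 37.03
ee_pos: [530.6, -177.1, 153.2]
tcp_rot: [0.001, 0.9, -0.435, -0.001]
contact_force: [0.1, -5.3, -19.1]
gripper_width: 0.344
grasp_force: 59.9
```

```bash
python3 st.py; python3 -c "
from ky import *
S=manip.snapshot('side');g=S['pixels'].max(2)
for r in range(222,234): print(r,g[r,374:392:2])"
```

```text
37.0333 [ 530.59 -177.11  153.19] [ 0.    0.9  -0.44 -0.  ] [  0.12  -5.35 -19.07] [-1.74 -0.14  0.12] 0.3440953141713403 59.946869015693665 [ 0.32  0.39 -0.07  1.88  0.04  0.87 -2.24]
222 [  5  25  24  27  25  23  21  23 113]
223 [  5  26  24  22  25  28  25  22 109]
224 [  5  23  22  26  25  23  26  18 103]
225 [  7  21  26  25  23  23  24  22 102]
226 [ 6 22 25 22 25 23 23 16 97]
227 [  9  26  20  24  26  23  23  12 168]
228 [  3  12  12  20  17  17  22   8 164]
229 [171 122  48  29  10  11  13  29 164]
230 [152 156 165 167 172 121  78 123 127]
231 [119 143 156 153 156 159 163 137  92]
232 [118 117 129 143 155 143 134 106  88]
233 [129 123 124 120 121 116 109 109  38]
```

move_arm(
  rows=[
    [-1,[1.0,0,-0.1],0],
    [-1,[-1.0,0,0],0],
    [-1,[-1.0,0,-0.1],0],
    [-1,[1.0,0,0],0],
    [-1,[0,1.0,-0.1],0],
    [-1,[0,-1.0,0],0],
    [-1,[0,-1.0,-0.1],0],
    [-1,[0,1.0,0],0],
    [-1,[1.0,0,-0.1],0],
    [-1,[-1.0,0,0],0],
    [-1,[-1.0,0,-0.1],0],
    [-1,[1.0,0,0],0],
    [-1,[0,1.0,-0.1],0],
    [-1,[0,-1.0,0],0],
    [-1,[0,-1.0,0],0],
    [-1,[0,1.0,0],0],
  ],
)

```text
clock: 38.42
ee_pos: [533.9, -172.9, 162.5]
tcp_rot: [-0.001, 0.901, -0.433, 0.001]
contact_force: [1.2, 0.5, -2.1]
gripper_width: 0.346
grasp_force: 59.9
```

```bash
python3 st.py; python3 -c "
from ky import *
S=manip.snapshot('side');g=S['pixels'].max(2)
for r in range(218,234): print(r,g[r,374:392:2])"
```

```text
38.4167 [ 533.94 -172.92  162.49] [-0.    0.9  -0.43  0.  ] [ 1.17  0.55 -2.1 ] [ 0.15 -0.16  0.01] 0.34606061652668446 59.8883843421936 [ 0.31  0.38 -0.07  1.87  0.03  0.89 -2.24]
218 [ 28  24  28  25  24  28  23 129 109]
219 [ 24  25  22  25  23  24  19 117 112]
220 [ 23  26  24  26  25  22  18 111 117]
221 [ 25  21  26  25  26  26  17 106 137]
222 [ 27  24  24  26  28  26  18 101 148]
223 [ 27  24  25  22  23  27  15  97 143]
224 [ 23  24  25  25  22  26  14 163 143]
225 [ 22  23  21  24  22  21  33 160  87]
226 [ 13   9  14  17  19  20  33 157  76]
227 [166 124  82  45   8  16  81 163  65]
228 [153 157 162 166 168 118 167 110  57]
229 [141 153 150 153 153 156 134  97  60]
230 [124 131 137 138 133 109 109  78  56]
231 [127 127 123 124 122 112 110  66  63]
232 [121 129 126 127 125 109 100  67  65]
233 [100 124 124 116  91  96 100  76  77]
```

The key is free, with only its weight on the wrist. I'll lift it and measure how it sits in the hand.

move_arm(
  rows=[
    [-1,[0,0,-1.0],0],
    [-1,[0,0,-2.5],0],
    [-1,[0,0,-3.0],0],
    [-1,[0,0,-3.0],0],
    [-1,[0,0,-3.0],0],
    [-1,[0,0,-1.5],0],
    [-1,[0,0,0],0],
    [-1,[0,0,0],0],
    [-1,[0,0,0],0],
  ],
)

```text
clock: 39.22
ee_pos: [530.7, -175.4, 300.8]
tcp_rot: [0.0, 0.9, -0.435, -0.001]
contact_force: [0.0, 0.7, -3.0]
gripper_width: 0.343
grasp_force: 59.9
```

```bash
python3 st.py
python3 - <<'E'
from ky import *
S=manip.snapshot('side'); s=manip.state(); p=s["ee_pos"]; g=S["pixels"]
cv2.imwrite("pics/key_hand.png",g)
for l in range(95,135,10):
    z=p[2]-l; print(l,"tip",proj(S,[p[0],p[1],z])[0],"collar bottom",proj(S,[p[0],p[1],z+80])[0])
c=proj(S,[p[0],p[1],p[2]-70])[0]; print(c)
u=int(round(c[0]))
for r in range(int(c[1])-30,int(c[1])+45): print(r,*g[r,u-18:u+20:3].max(1))
E
```

```text
39.2167 [ 530.74 -175.36  300.77] [ 0.    0.9  -0.44 -0.  ] [ 0.05  0.72 -2.97] [ 0.12 -0.01 -0.02] 0.3428266334115058 59.88994896411896 [ 0.32  0.24 -0.07  1.72  0.02  1.18 -2.23]
95 tip [384.42 192.38] collar bottom [388.67 159.4 ]
105 tip [383.92 196.24] collar bottom [388.11 163.73]
115 tip [383.43 200.05] collar bottom [387.56 168.01]
125 tip [382.95 203.81] collar bottom [387.02 172.22]
[385.7  182.48]
152 122 130 110 104 28 26 23 21 22 26 26 89 101
153 126 133 116 104 26 27 26 26 26 24 23 116 101
154 133 129 121 103 26 22 22 27 26 26 17 114 103
155 133 126 121 103 21 22 28 28 24 25 12 113 100
156 131 116 125 107 101 27 25 24 22 25 9 110 105
157 124 123 125 92 142 24 26 24 26 25 5 103 108
158 120 122 126 95 152 25 25 25 26 21 100 157 106
159 120 124 127 99 71 22 25 25 26 25 139 173 106
160 122 128 127 103 30 25 26 22 22 22 187 92 103
161 126 124 127 108 35 28 24 26 19 23 184 95 104
162 124 128 129 109 41 25 25 26 24 24 180 94 106
163 127 128 116 87 7 25 22 23 23 22 178 94 107
164 128 128 115 94 6 24 22 28 23 22 176 92 111
165 131 123 116 120 7 28 23 27 24 23 187 175 76
166 130 
[... 2563 characters left out ...]
 122 122 126 124 127 127 118 118 130 131 125
215 118 123 116 128 121 124 127 122 117 91 68 74 128
216 120 123 119 127 124 125 126 115 123 184 70 83 134
217 123 117 129 123 125 129 116 159 170 177 156 82 136
218 123 120 124 125 126 129 215 174 160 172 186 80 76
219 117 130 121 125 128 121 177 176 158 172 186 75 79
220 122 124 126 125 127 120 176 177 158 170 179 65 84
221 128 125 126 130 124 120 175 174 161 167 177 127 79
222 125 126 125 129 121 121 101 178 160 166 179 189 68
223 123 125 127 123 120 119 114 176 164 161 178 185 65
224 127 124 129 120 121 119 112 175 168 159 175 179 58
225 124 128 122 121 121 130 115 185 176 162 170 177 110
226 124 129 119 122 126 111 115 114 182 161 167 181 206
```

move_arm(
  rows=[
    [-1,[-1.5,-1.95,0],0],
    [-1,[-2.0,-2.6,0],0],
    [-1,[-2.0,-2.6,0],0],
    [-1,[-2.0,-2.6,0],0],
    [-1,[-2.0,-2.6,0],0],
    [-1,[-2.0,-2.6,0],0],
    [-1,[-2.0,-2.6,0],0],
    [-1,[-2.0,-2.6,0],0],
    [-1,[-1.5,-1.95,0],0],
    [-1,[-0.7,-0.76,0],0],
    [-1,[0,0,2.0],0],
    [-1,[0,0,3.0],0],
    [-1,[0,0,2.0],0],
    [-1,[0,0,0],0],
    [-1,[0,0,0],0],
    [-1,[0,0,0],0],
    [-1,[0,0,0],0],
  ],
)

```text
clock: 40.68
ee_pos: [601.9, 104.9, 233.7]
tcp_rot: [-0.001, 0.9, -0.435, 0.001]
contact_force: [-0.4, 0.2, -2.8]
gripper_width: 0.344
grasp_force: 59.9
```

```bash
python3 st.py
python3 - <<'E'
from ky import *
S=manip.snapshot('side');T=manip.snapshot('top'); s=manip.state(); p=s["ee_pos"]
for l in(115,123): print(l,proj(S,[p[0],p[1],p[2]-l])[0],proj(S,[p[0],p[1],p[2]-l+35])[0])
g=S["pixels"].astype(int)
# steel shaft = grey (low saturation) vs wood: mask
sat=g.max(2)-g.min(2); m=((sat<22)&(g.max(2)>60)).astype(np.uint8)
c=proj(S,[p[0],p[1],p[2]-90])[0].astype(int); print("c",c)
for r in range(c[1]-28,c[1]+30):
    x=np.flatnonzero(m[r,c[0]-20:c[0]+21])+c[0]-20
    if len(x): print(r,x.min(),x.max(),len(x),end=" | ")
E
```

```text
40.6833 [601.87 104.89 233.71] [-0.    0.9  -0.44  0.  ] [-0.4   0.18 -2.84] [0.05 0.03 0.02] 0.3439135426382125 59.8900043964386 [-0.07  0.4  -0.21  1.68  0.09  1.08 -2.78]
115 [251.98 271.98] [250.39 259.6 ]
123 [252.33 274.72] [250.76 262.49]
c [250 263]
239 259 259 1 | 240 259 260 2 | 241 259 261 3 | 242 237 261 5 | 243 237 261 5 | 244 236 261 6 | 245 236 261 7 | 246 236 261 7 | 247 236 262 8 | 248 236 261 8 | 249 236 261 10 | 250 237 261 17 | 251 236 260 25 | 252 238 259 22 | 253 238 258 21 | 254 239 256 18 | 255 241 256 16 | 256 243 255 13 | 257 245 255 11 | 258 245 256 12 | 259 245 256 12 | 260 246 256 11 | 261 245 256 12 | 262 246 256 11 | 263 246 256 11 | 264 246 256 11 | 265 246 256 11 | 266 246 257 12 | 267 247 257 11 | 268 246 257 12 | 269 247 257 11 | 270 247 257 11 | 271 247 257 11 | 272 247 257 11 | 273 247 257 11 | 274 248 257 10 | 275 247 258 12 | 276 248 258 11 | 277 248 258 11 | 278 248 257 10 | 279 249 256 8 | 280 249 255 7 |
```

move_arm(
  rows=[
    [-1,[-0.13,0,1.0],0],
    [-1,[0,0,1.0],0],
    [-1,[0,0,0.8],0],
    [-1,[0,0,0.6],0],
    [-1,[0,0,0.4],0],
    [-1,[0,0,0],0],
  ],
)

```text
clock: 41.28
ee_pos: [608.0, 103.1, 206.2]
tcp_rot: [-0.003, 0.9, -0.436, 0.01]
contact_force: [-3.7, -8.5, 52.3]
gripper_width: 0.349
grasp_force: 60.8
```

```bash
python3 st.py
```

```text
41.2833 [607.96 103.15 206.2 ] [-0.    0.9  -0.44  0.01] [-3.75 -8.53 52.26] [-2.49  2.05  0.11] 0.34925862839354643 60.83584249019623 [-0.07  0.42 -0.2   1.7   0.11  1.01 -2.79]
```

move_arm(
  rows=[
    [-1,[0,0,-0.8],0],
    [-1,[0,0,-0.8],0],
    [-1,[0,0,0],0],
    [-1,[0,0,0],0],
    [-1,[0,0,0],0],
  ],
)

```text
clock: 41.7
ee_pos: [599.1, 106.2, 208.3]
tcp_rot: [0.001, 0.9, -0.435, -0.001]
contact_force: [-0.4, -1.2, -1.3]
gripper_width: 0.346
grasp_force: 59.5
```

```bash
python3 st.py
cat > tip.py <<'E'
from ky import *
S=manip.snapshot('side'); p=manip.state()["ee_pos"]; g=S["pixels"].astype(int)
print(p)
f=np.array([.74,-.673])
for l in(117,121,125):
    q=[p[0],p[1],p[2]-l]; n=[p[0]-10.7*f[0],p[1]-10.7*f[1],p[2]-l]; c=[p[0]-24*f[0],p[1]-24*f[1],p[2]-l+80]
    print(l,"axis",proj(S,q)[0],"near bottom",proj(S,n)[0],"collar near bottom",proj(S,c)[0])
n=[600.2-14*f[0],104.9-14*f[1],85];print("hole centre",proj(S,[600.2,104.9,85])[0])
sat=g.max(2)-g.min(2); m=((sat<22)&(g.max(2)>60))
c=proj(S,[p[0],p[1],p[2]-90])[0].astype(int)
for r in range(c[1]-22,c[1]+35):
    x=np.flatnonzero(m[r,c[0]-16:c[0]+17])+c[0]-16
    if len(x): print(r,x.min(),x.max(),len(x),end=" | ")
E
python3 tip.py
```

```text
41.7 [599.14 106.17 208.3 ] [ 0.    0.9  -0.43 -0.  ] [-0.4  -1.22 -1.3 ] [ 0.09 -0.07 -0.  ] 0.3455723540810519 59.47712481021881 [-0.07  0.42 -0.21  1.7   0.1   1.03 -2.78]
[599.24 106.12 208.37]
117 axis [253.47 282.19] near bottom [252.93 286.46] collar near bottom [248.52 263.84]
121 axis [253.63 283.51] near bottom [253.1  287.78] collar near bottom [248.72 265.32]
125 axis [253.8  284.83] near bottom [253.27 289.1 ] collar near bottom [248.91 266.8 ]
hole centre [253.94 283.69]
251 261 261 1 | 252 261 262 2 | 253 239 262 4 | 254 238 262 5 | 255 239 263 6 | 256 238 263 7 | 257 238 263 7 | 258 238 263 8 | 259 239 263 8 | 260 239 263 8 | 261 239 262 15 | 262 239 262 24 | 263 240 261 22 | 264 240 260 21 | 265 242 258 17 | 266 243 257 15 | 267 245 257 13 | 268 247 257 10 | 269 247 257 11 | 270 247 258 12 | 271 248 258 10 | 272 247 258 12 | 273 248 258 11 | 274 248 258 11 | 275 248 258 11 | 276 248 258 11 | 277 249 258 10 | 278 248 259 12 | 279 249 259 11 | 280 249 259 11 | 281 249 259 11 | 282 249 259 11 | 283 249 260 12 | 284 249 260 12 | 285 249 260 11 | 286 249 260 12 | 287 249 260 12 | 288 249 260 12 | 289 250 260 11 | 290 251 259 9 | 291 251 258 8 | 292 251 257 7 |
```

move_arm(
  rows=[
    [-1,[0,0,-0.5],0],
    [-1,[0.4,-0.15,0],0],
    [-1,[0.35,-0.15,0],0],
    [-1,[0,0,0],0],
    [-1,[0,0,0],0],
    [-1,[0,0,0],0],
  ],
)

```text
clock: 42.25
ee_pos: [607.0, 102.0, 214.8]
tcp_rot: [0.0, 0.9, -0.435, -0.0]
contact_force: [0.3, 0.4, -3.1]
gripper_width: 0.344
grasp_force: 59.5
```

```bash
python3 st.py; python3 tip.py; python3 -c "
from h import *
from cell import manip
S=manip.snapshot('side')
print(ray(S,[253.8,284.2],85))"
```

```text
42.25 [606.95 101.98 214.78] [ 0.    0.9  -0.44 -0.  ] [ 0.26  0.38 -3.07] [ 0.06 -0.07 -0.02] 0.34392733236900846 59.46618854999542 [-0.06  0.42 -0.21  1.68  0.1   1.05 -2.77]
[606.92 102.07 214.87]
117 axis [252.49 276.7 ] near bottom [251.95 280.93] collar near bottom [247.48 257.94]
121 axis [252.67 278.04] near bottom [252.13 282.26] collar near bottom [247.68 259.44]
125 axis [252.84 279.37] near bottom [252.3  283.59] collar near bottom [247.88 260.93]
hole centre [253.94 283.69]
245 260 260 1 | 246 260 261 2 | 247 259 261 3 | 248 237 261 5 | 249 237 262 7 | 250 237 262 7 | 251 237 262 7 | 252 237 262 8 | 253 237 262 8 | 254 238 262 8 | 255 237 261 16 | 256 238 261 24 | 257 239 260 22 | 258 239 259 21 | 259 240 257 18 | 260 241 256 16 | 261 244 256 13 | 262 246 256 11 | 263 246 256 11 | 264 246 256 11 | 265 246 257 12 | 266 246 257 12 | 267 247 257 11 | 268 247 257 11 | 269 247 257 11 | 270 247 257 11 | 271 247 257 11 | 272 248 257 10 | 273 247 258 12 | 274 248 258 11 | 275 248 258 11 | 276 248 258 11 | 277 248 258 11 | 278 249 258 10 | 279 249 258 9 | 280 248 258 11 | 281 249 259 11 | 282 249 259 11 | 283 249 259 11 | 284 249 258 10 | 285 249 257 9 | 286 250 257 8 | 287 254 255 2 | [599.34889021 105.88610726]
```

move_arm(
  rows=[
    [-1,[0.1,-0.08,0],0],
    [-1,[0,0,0.4],0],
    [-1,[0,0,0.4],0],
    [-1,[0,0,0.3],0],
    [-1,[0,0,0],0],
    [-1,[0,0,0],0],
  ],
)

```text
clock: 42.85
ee_pos: [608.3, 101.6, 203.7]
tcp_rot: [0.0, 0.9, -0.435, -0.0]
contact_force: [1.5, -0.3, -3.4]
gripper_width: 0.345
grasp_force: 59.5
```

```bash
python3 st.py
```

```text
42.85 [608.3  101.56 203.66] [ 0.    0.9  -0.44 -0.  ] [ 1.48 -0.35 -3.36] [-0.04 -0.21  0.02] 0.34525928827171315 59.452528953552246 [-0.06  0.44 -0.21  1.69  0.1   1.03 -2.77]
```

move_arm(
  rows=[
    [-1,[0,0,0.6],0],
    [-1,[-0.1,0.05,0.7],0],
    [-1,[-0.1,0.05,0.7],0],
    [-1,[0,0,0],0],
  ],
)

```text
clock: 43.18
ee_pos: [606.1, 102.4, 182.4]
tcp_rot: [0.0, 0.9, -0.435, -0.0]
contact_force: [2.7, -0.1, -4.7]
gripper_width: 0.342
grasp_force: 59.6
```

```bash
python3 st.py
```

```text
43.1833 [606.07 102.4  182.36] [ 0.    0.9  -0.44 -0.  ] [ 2.69 -0.08 -4.7 ] [-0.14 -1.08 -0.04] 0.342085592121915 59.59631323814392 [-0.07  0.45 -0.2   1.71  0.11  0.99 -2.78]
```

move_arm(
  rows=[
    [-1,[-0.1,0.05,0.6],0],
    [-1,[-0.1,0.05,0.7],0],
    [-1,[-0.1,0.05,0.7],0],
    [-1,[0,0,0],0],
  ],
)

```text
clock: 43.52
ee_pos: [603.2, 103.4, 162.6]
tcp_rot: [0.0, 0.9, -0.435, 0.0]
contact_force: [5.2, -1.9, -5.9]
gripper_width: 0.345
grasp_force: 59.9
```

```bash
python3 st.py
```

```text
43.5167 [603.22 103.43 162.57] [ 0.    0.9  -0.44  0.  ] [ 5.17 -1.85 -5.92] [-0.74 -1.67  0.02] 0.34543693322758756 59.90911245346069 [-0.07  0.47 -0.2   1.74  0.11  0.95 -2.79]
```

Going in smoothly.

move_arm(
  rows=[
    [-1,[0,0,0.7],0],
    [-1,[0,0,0.7],0],
    [-1,[0,0,0.5],0],
    [-1,[0,0,0],0],
  ],
)

```text
clock: 43.85
ee_pos: [603.3, 103.6, 143.7]
tcp_rot: [0.0, 0.9, -0.435, -0.0]
contact_force: [4.4, -3.0, -5.9]
gripper_width: 0.342
grasp_force: 59.9
```

```bash
python3 st.py
```

```text
43.85 [603.27 103.64 143.67] [ 0.    0.9  -0.44 -0.  ] [ 4.39 -3.05 -5.9 ] [-0.97 -1.73 -0.01] 0.34224633862699544 59.9089640378952 [-0.08  0.49 -0.2   1.75  0.12  0.91 -2.79]
```

move_arm(
  rows=[
    [-1,[0,0,0.5],0],
    [-1,[0,0,0.4],0],
    [-1,[0,0,0.3],0],
    [-1,[0,0,0],0],
  ],
)

```text
clock: 44.18
ee_pos: [603.3, 103.8, 132.2]
tcp_rot: [0.0, 0.9, -0.435, 0.0]
contact_force: [4.3, -3.5, -4.7]
gripper_width: 0.343
grasp_force: 59.9
```

```bash
python3 st.py
```

```text
44.1833 [603.29 103.77 132.21] [ 0.    0.9  -0.44  0.  ] [ 4.32 -3.5  -4.73] [-1.15 -1.55  0.  ] 0.34258401459187016 59.92261826992035 [-0.08  0.51 -0.2   1.76  0.12  0.89 -2.8 ]
```

move_arm(
  rows=[
    [-1,[0.1,0,0.2],0],
    [-1,[0,0,0.2],0],
    [-1,[0,0,0.1],0],
    [-1,[0,0,0],0],
  ],
)

```text
clock: 44.52
ee_pos: [603.7, 103.4, 129.4]
tcp_rot: [0.0, 0.9, -0.435, -0.0]
contact_force: [-1.0, -4.5, 9.7]
gripper_width: 0.342
grasp_force: 60.0
```

```bash
python3 st.py
```

```text
44.5167 [603.71 103.45 129.38] [ 0.    0.9  -0.44 -0.  ] [-1.   -4.53  9.65] [-1.28 -0.07 -0.06] 0.34201458709933646 59.96679961681366 [-0.08  0.51 -0.19  1.76  0.12  0.88 -2.8 ]
```

Collar contact (+12 N), so the key is seated. Release, then lift away.

move_arm(
  rows=[
    [0.3,[0,0,0],0],
    [0.3,[0,0,0],0],
    [0.3,[0,0,0],0],
    [0.3,[0,0,0],0],
    [0.3,[0,0,0],0],
    [0.3,[0,0,0],0],
    [0.3,[0,0,-1],0],
    [0.3,[0,0,-2],0],
    [0.3,[0,0,-3],0],
    [0.3,[0,0,-3],0],
    [0.3,[0,0,-3],0],
    [0.3,[0,0,0],0],
    [0.3,[0,0,0],0],
  ],
)

```text
clock: 45.6
ee_pos: [605.0, 103.7, 250.8]
tcp_rot: [-0.001, 0.9, -0.435, 0.002]
contact_force: [0.1, -0.2, -0.6]
gripper_width: 0.652
grasp_force: 0.0
```

```bash
python3 st.py
python3 - <<'E'
from h import *
from cell import manip
np.set_printoptions(precision=2,suppress=True)
S=manip.snapshot("side");g=S["pixels"].max(2);m=np.zeros((480,640),np.uint8);m[240:300,230:280]=g[240:300,230:280]<45
n,lb,st,ce=cv2.connectedComponentsWithStats(m);k=1+st[1:,4].argmax();print(st[k],ce[k])
for zt in(3,5,8,12):
    box=[[a,b,z] for a in(-16,16) for b in(-16,16) for z in(zt+88,zt+150)]
    r=iou_fit([S],[(lb==k).astype(float)],box,[600,105]);print(zt,r.x[:2],np.degrees(r.x[2]),r.fun)
# bolt/jaw region, other things moved?
o=cv2.imread("pics/side0.png").astype(int); d=np.abs(o-S["pixels"]).max(2)>60
n,lb,st,ce=cv2.connectedComponentsWithStats(d.astype(np.uint8)); print([list(s) for s in st[1:] if s[4]>25])
E
```

```text
45.6 [604.96 103.68 250.84] [-0.    0.9  -0.44  0.  ] [ 0.09 -0.21 -0.56] [ 0.13  0.02 -0.02] 0.6523748555139177 0.0 [-0.06  0.38 -0.21  1.65  0.09  1.11 -2.77]
[241 253  22  35 627] [251.85 269.93]
3 [601.49 103.79] -45.17365354773124 0.07892612616798
5 [599.91 104.77] 44.990621565329704 0.08195051956768262
8 [597.9  106.01] -44.90669082200713 0.08671666235669329
12 [594.86 107.83] -44.39300395063055 0.0928740251881115
[[np.int32(173), np.int32(0), np.int32(295), np.int32(228), np.int32(19522)], [np.int32(577), np.int32(0), np.int32(63), np.int32(122), np.int32(3744)], [np.int32(583), np.int32(124), np.int32(5), np.int32(23), np.int32(31)], [np.int32(573), np.int32(132), np.int32(10), np.int32(27), np.int32(31)], [np.int32(583), np.int32(148), np.int32(5), np.int32(39), np.int32(63)], [np.int32(585), np.int32(168), np.int32(55), np.int32(186), np.int32(4943)], [np.int32(600), np.int32(183), np.int32(18), np.int32(14), np.int32(77)], [np.int32(396), np.int32(240), np.int32(19), np.int32(37), np.int32(54)], [np.int32(586), np.int32(282), np.int32(8), np.int32(26), np.int32(85)], [np.int32(554), np.int32(312), np.int32(86), np.int32(98), np.int32(1005)], [np.int32(568), np.int32(369), np.int32(23), np.int32(44), np.int32(108)], [np.int32(558), np.int32(417), np.int32(82), np.int32(63), np.int32(691)]]
```

```bash
python3 -c "
from cell import manip
print(manip.close_job())"
```

```text
the job is handed in; nothing more can be done
None
```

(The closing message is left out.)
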